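Check a gear on the mesh tester and sort the rest by tooth count

TASK

Lift the clear guard of the green mesh tester fully up, set the 16-tooth gear down on its bare post in mesh with the dark master gear, turn it by its hub until the master's red pointer has swung at least 60 degrees from the white mark, either way, then lower the guard fully shut over the gear. Put the other gears away flat with hubs up, 12-tooth in the blue tray and 20-tooth in the red tray, in any order. Do not force the teeth, keep the gripper off the master gear, and leave the oil bottle, drill chuck and wrench alone.

Things in the scene. Friction and masses are not known exactly. Their poses are not given: they have to be found in the camera images.
- tester: fixed mesh tester: green base plate 150 mm (its x, front at -x) by 190 mm (y), 16 mm thick, two green hinge posts at its rear (+x) corners (10 by 16 mm, top 82 mm above the bench, front faces 67 mm from the origin). Origin: centre of the plate's underside; z up
- post_foot (a point): foot of the bare steel post, on the plate's top (16 mm above the bench); axes as the tester. Post 17.6 mm in diameter, 12.5 mm tall, the top 4.5 mm tapering to 11 mm. Gears have a blind bore from below, 20 mm in diameter, 14 mm deep; seated, a gear's underside lies on the plate. Only 16 teeth mesh here: 20 strike the master, 12 do not reach it
- master_axis (a point): foot of the master gear's axis, on the plate's top, 65.2 mm from post_foot towards the tester's -y; axes as the tester. At master angle 0 a master tooth points at the post, so the gear on the post must have a tooth 11.25 degrees (plus any multiple of 22.5) from the tester's +x; at master angle a, turned by -a from that. About 3 degrees of error is taken up by play in the teeth
- master (a joint): turn of the dark steel master gear (16 teeth, 72 mm over the tips, 11 mm thick, lying on the plate, no hub): rad, 0 with its red pointer (towards the tester's front) at the white mark, positive anticlockwise from above. Turns freely (friction 0.012 N m) and stays; driven by the gear in mesh it turns as far, the other way. If the gear lands on its teeth: lift, turn a few degrees, lower again
- guard (a joint): angle of the hinged guard, a clear plate 130 by 190 mm with 24 mm deep yellow side rails: rad, 0 shut (level), 1.57 upright, stop at 1.9 (leaning back). Swings up and back about a hinge along the tester's y and stays where it is left (hinge friction 0.32 N m, 0.25 kg; 2 to 4 N at the bar). Up means beyond 1.3, shut below 0.06
- guard_hinge (a point): middle of the guard's hinge axis, which runs along the tester's y, 86 mm above the bench and 65 mm behind the tester's origin (+x); axes as the tester
- guard_bar (a point): middle of the guard's round black handle bar, 12 mm thick, 110 mm long along the tester's y. Shut, it lies 178 mm in front (-x) of the hinge and 3 mm above it, and moves about the hinge with the guard. 40 mm of space between it and the frame: it can be pinched from above at any guard angle by fingers closing along the tester's x
- blue_tray_in (a point): middle of the inner floor (4 mm above the bench) of the fixed open blue plastic tray for the 12-tooth gears; inside 108 mm along its x by 228 mm along its y, walls 4 mm thick, rim 22 mm above the bench; two gears fit side by side along y. Axes are the tray's, z up
- red_tray_in (a point): middle of the inner floor (4 mm above the bench) of the fixed open red plastic tray for the 20-tooth gears; inside 108 mm along its x by 228 mm along its y, walls 4 mm thick, rim 22 mm above the bench; two gears fit side by side along y. Axes are the tray's, z up
- gear16: loose steel spur gear, 16 teeth: disc 72 mm over the tips, 14 mm thick, with a round brass hub 30 mm in diameter standing 34 mm up from its middle (48 mm in all); about 0.35 kg. Starts flat on the bench, hub up. Origin: centre of its underside, z up along the hub; a tooth on its own +x, then every 22.5 degrees. The gear to be tested; always present.
- gear12a: loose steel spur gear, 12 teeth: disc 56 mm over the tips, 14 mm thick, with a round brass hub 30 mm in diameter standing 34 mm up from its middle (48 mm in all); about 0.2 kg. Starts flat on the bench, hub up. Origin: centre of its underside, z up along the hub; a tooth on its own +x, then every 30 degrees. May be absent (then None). 
- gear12b: loose steel spur gear, 12 teeth: disc 56 mm over the tips, 14 mm thick, with a round brass hub 30 mm in diameter standing 34 mm up from its middle (48 mm in all); about 0.2 kg. Starts flat on the bench, hub up. Origin: centre of its underside, z up along the hub; a tooth on its own +x, then every 30 degrees. May be absent (then None). 
- gear20a: loose steel spur gear, 20 teeth: disc 88 mm over the tips, 14 mm thick, with a round brass hub 30 mm in diameter standing 34 mm up from its middle (48 mm in all); about 0.5 kg. Starts flat on the bench, hub up. Origin: centre of its underside, z up along the hub; a tooth on its own +x, then every 18 degrees. May be absent (then None). 
- gear20b: loose steel spur gear, 20 teeth: disc 88 mm over the tips, 14 mm thick, with a round brass hub 30 mm in diameter standing 34 mm up from its middle (48 mm in all); about 0.5 kg. Starts flat on the bench, hub up. Origin: centre of its underside, z up along the hub; a tooth on its own +x, then every 18 degrees. May be absent (then None). 
- oil_bottle: bystander: green oil bottle with red cap, 56 mm across, 150 mm tall, standing; origin at the centre of its underside
- drill_chuck: bystander: steel drill chuck, 51 mm across, 85 mm tall, standing; origin at the centre of its underside
- wrench: bystander: steel wrench 180 mm long lying on the bench; origin under its middle

How it is judged:
By the outcome, as a careful person would: the job done as asked, in the order asked, and still so for the second after the job is handed in, with the robot touching nothing.
Of gear12a, gear12b, gear20a, gear20b only 3 to 4 are there at a start; the rules pass over those that are not, and their reading is None.
At some moment in a run one of gear12a, gear12b, gear20a, gear20b may be knocked a few centimetres aside while the robot is not near it.
It also fails if it takes over 210 s, if anything falls off the work surface, if the arm or the gripper's body presses on something with over 40 N, if the wrist force passes 120 N, or if a joint passes its speed limit or range.

ROBOT

A 6-joint arm with a two-finger parallel gripper is mounted at the origin on the work surface. World frame = base frame: x ahead of the robot, y to its left, z up, the work surface at z = 0. Lengths are in m, angles in degrees, forces in N, time in s.
With the tool pointing down it reaches from about 0.275 to 0.85 m from the base axis. Payload 19 kg.
Tool frame: the origin (TCP) lies between the finger pads; the fingertips stand 19 mm ahead of it and the grasp point (between the pads) is the TCP; z points along the fingers, x is the direction in which the jaws open and shut, and the axes are right-handed (so a half turn about z gives the same grasp; the last joint's range is limited). The gripper opens to 85 mm and grips with 20 to 120 N. Pads are 22 mm wide; open, the fingers measure 114 mm over their backs; the gripper's body (76 mm by 85 mm) begins 54 mm behind the grasp point. The pads swing forward as they close: fully open they stand 13 mm farther back than shut.
Start: joints at [69.385, 8.623, 82.357, -0, 89.026, -7.678], TCP at [0.129, 0.56, 0.25] pointing down, gripper open.
Joint ranges: [-160.23, 160.23], [-39.13, 120.54], [6.94, 153.29], [-79.49, 259.48], [9.18, 160.14], [-161.06, 161.06]. Speed limits (degrees/s): [108.29, 108.29, 127.2, 172.46, 172.46, 172.46].

INTERFACE

Orientations are given as [roll, pitch, yaw] about the fixed x, y, z axes, in that order (R = Rz(yaw) Ry(pitch) Rx(roll)).
In Python, from bench import readout, capture, robot, nets gives the robot as it stands.
- The arm moves only by the shell command python3 -m inch 'ROWS' [FORCE]. ROWS is JSON, a list that holds one entry, the list of rows, each a list of 7 numbers: the shift along the world's x, y, z in mm, then the turn, a rotation vector about the world's x, y, z in rad, then the opening, from -1 (shut) to 1 (fully open). In form: [[[tx, ty, tz, wx, wy, wz, gripper], ...]]. A call has 1 to 12 rows; each row is the pose to reach, as a shift and turn from the pose commanded when the call began; what a row does not reach only later rows make up. A row lasts 1/8 s, in which the tool goes at most 62.5 mm and 10.7 degrees, less where a joint would pass 70% of its speed; a pose out of reach is approached as far as the arm can. A call with a gripper value outside its range is refused whole. The fingers move at their own pace and stop on an object; FORCE is the grip in N (left out, the last holds). Time passes only in rows, so rows that repeat a pose let the fingers close. It gives the time, the measured TCP pose, the force and the opening at its end, in the units of the state.
- readout.observe(): the state, without advancing time (a new reading comes with each control period).
- capture(name): name is "scene" or "top" or "wrist"; returns a dict with "color" (420x560x3 uint8, blue, green, red), "mtx" (3x3 intrinsics, pixels), "world_from_camera" (4x4, takes a point from camera to world coordinates). Camera axes: x right, y up, looking along -z (the intrinsics and any distortion apply to the point x, -y, -z); pixel columns grow to the right and rows downward; lengths in m; the calibration is good to about 2 mm. A picture is of the moment at which its call begins. There is no depth.
- robot.close_job(): hands the job in, once; it reports no verdict.
Trained networks look in a picture, given as the dict that the camera call returned (one of the last four; its "shot" number tells which), for a name from the list of things; names that differ only in an ending like _2 or _b are one class to them, and where a whole thing is asked for, a point or a joint stands for the part that bears it (a point fixed in the world has none). Each returns a list of dicts, best first, with "p" (0 to 1); they miss things now and then, are a little off and sometimes report something else, mostly with a low value. They report only what shows in the picture. A call takes as long as a camera call.
- nets.spot_in(picture, target): "extent" ([left, top, right, bottom] as shares, 0 to 1, of the picture: columns of its width, rows of its height, round what is visible of it).
- nets.trace(picture, target): "mask" (420x560 bool, what is visible of it) and "extent" ([left, top, right, bottom] as shares, 0 to 1, of the picture: columns of its width, rows of its height, round what is visible of it).
The state is a dict: "clock": time; "joint_positions": joint angles; "qd": joint speeds; "effort": joint torques, N m; "ee_pos": TCP position; "orientation": TCP orientation; "ft_force": force on the tool from outside, world axes, zero at the start; "moment": the same for the moment, N m; "grip_width": finger opening in m.
Only numpy, scipy, OpenCV 4.12 (cv2) and the standard library are available. Lean on these libraries where they do the work, as an engineer would, in place of code of your own. Each camera call takes 0.05 s, during which the arm holds its last target.

## Working session

There is one attempt and no reset: what is moved stays moved. The work goes in short steps, Python scripts to look and compute and a shell command to move; the robot and the scene stay as the last step left them, time stands still between calls to the robot, and variables do not carry over. Pictures are saved under pics/ and viewed, and the job is handed in when it is done.

```bash
ls -la; mkdir -p pics; python3 - <<'E'
from bench import readout, capture, robot, nets
import cv2
print(readout.observe())
for n in ["scene","top","wrist"]:
    c=capture(n); cv2.imwrite(f"pics/{n}0.png",c["color"]); print(n,c["mtx"].tolist(),c["world_from_camera"].round(4).tolist(),[k for k in c])
E
```

```text
total 12
drwxr-xr-x  3 agent agent 4096 Dec  6 02:32 .
drwxr-xr-x 23 root  root  4096 Dec  6 02:32 ..
drwxr-xr-x  2 agent agent 4096 Dec  6 02:32 pics
{'clock': 0.0, 'joint_positions': array([ 6.93846643e+01,  8.65039958e+00,  8.23920129e+01, -1.19200814e-03,
        8.90267421e+01, -7.67848667e+00]), 'qd': array([ 0.11207905, -0.02565652,  0.05109657,  0.1021433 ,  0.12905825,
       -0.03404897]), 'effort': array([ 4.44776699e-03, -7.13100457e+01, -5.70862305e+01,  2.21892333e-04,
        8.94274068e-03,  8.09165982e-06]), 'ee_pos': array([0.12868417, 0.56018742, 0.24968956]), 'orientation': array([-1.79991941e+02,  6.86938098e-02,  7.70631768e+01]), 'ft_force': array([ 0.37368449, -1.25976228,  0.20407127]), 'moment': array([-0.04697406, -0.04410554, -0.05558302]), 'grip_width': 0.08545270692539898}
scene [[432.42594617815195, 0.0, 276.3962629739511], [0.0, 432.42594617815195, 215.3309771091977], [0.0, 0.0, 1.0]] [[-0.3181, -0.5592, 0.7656, 1.2951], [0.948, -0.1803, 0.2622, 0.2284], [-0.0086, 0.8092, 0.5875, 0.61], [0.0, 0.0, 0.0, 1.0]] ['color', 'mtx', 'world_from_camera', 'shot']
top [[385.9388304877026, 0.0, 281.4864866128825], [0.0, 385.9388304877026, 207.3971396160448], [0.0, 0.0, 1.0]] [[-0.0085, 0.996, -0.0891, 0.5252], [-0.9999, -0.0097, -0.0129, -0.0068], [-0.0138, 0.089, 0.9959, 0.8639], [0.0, 0.0, 0.0, 1.0]] ['color', 'mtx', 'world_from_camera', 'shot']
wrist [[365.4378908806035, 0.0, 278.8810982753912], [0.0, 365.4378908806035, 203.4773398728371], [0.0, 0.0, 1.0]] [[0.2241, -0.9402, -0.2566, 0.0637], [0.9746, 0.2161, 0.0593, 0.5763], [-0.0003, -0.2633, 0.9647, 0.3734], [0.0, 0.0, 0.0, 1.0]] ['color', 'mtx', 'world_from_camera', 'shot']
```

View pics/scene0.png

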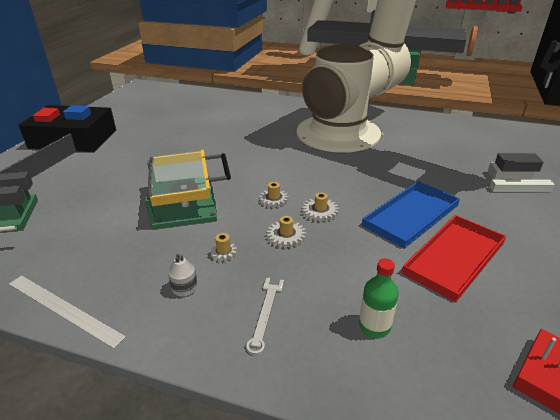

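View pics/top0.png

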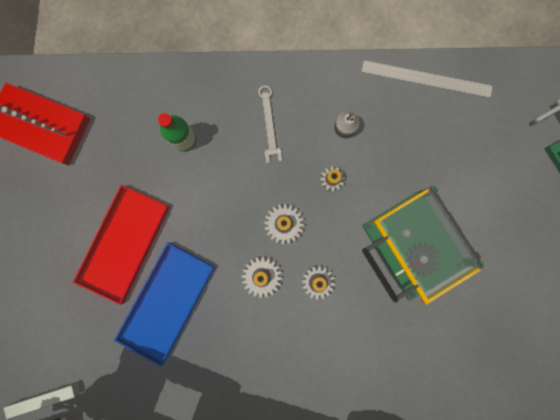

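View pics/wrist0.png

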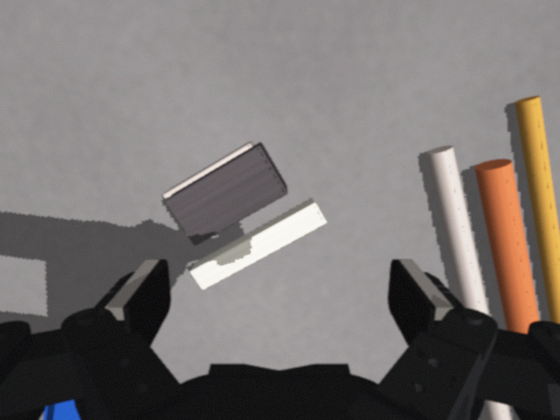

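The scene view shows the tester at about (180,190) with its guard shut and handle at (225,165). There are four loose gears with brass hubs, the trays at right, and the bottle, chuck and wrench in front. In the top view the gears are at (284,224) and (262,277), probably both 20-tooth; (319,283), probably the 16; and (333,178), probably the 12. The tester's handle bar is at (383,273). Next I'll set up helpers and measure.

```bash
cat > h.py <<'E'
import numpy as np, cv2
from bench import readout, capture, robot, nets
def proj(c,P):
    P=np.atleast_2d(P).astype(float); T=np.linalg.inv(c["world_from_camera"])
    q=P@T[:3,:3].T+T[:3,3]; K=c["mtx"]
    return np.c_[K[0,0]*q[:,0]/-q[:,2]+K[0,2], K[1,1]*-q[:,1]/-q[:,2]+K[1,2]]
def ray(c,u,v):
    K=c["mtx"];T=c["world_from_camera"]
    d=np.array([(u-K[0,2])/K[0,0],-(v-K[1,2])/K[1,1],-1.]); d=T[:3,:3]@d
    return T[:3,3],d/np.linalg.norm(d)
def onz(c,u,v,z):
    o,d=ray(c,u,v); return o+d*(z-o[2])/d[2]
def tri(obs):
    A=np.zeros((3,3));b=np.zeros(3)
    for c,u,v in obs:
        o,d=ray(c,u,v);M=np.eye(3)-np.outer(d,d);A+=M;b+=M@o
    p=np.linalg.solve(A,b)
    res=[float(np.linalg.norm(proj(c,p)[0]-[u,v])) for c,u,v in obs]
    return p,res
def ctr(e): return ((e[0]+e[2])/2*560,(e[1]+e[3])/2*420)
def px(e): return [round(e[0]*560,1),round(e[1]*420,1),round(e[2]*560,1),round(e[3]*420,1)]
def save(name,c,s=1):
    cv2.imwrite("pics/"+name,c["color"])
def crop(name,c,x0,y0,x1,y1,s):
    cv2.imwrite("pics/"+name,cv2.resize(c["color"][y0:y1,x0:x1],None,fx=s,fy=s,interpolation=cv2.INTER_CUBIC))
E
python3 - <<'E'
from h import *
T=capture("top");S=capture("scene")
for n in ["gear16","gear12a","gear20a","tester","guard","guard_bar","blue_tray_in","red_tray_in","master","oil_bottle","drill_chuck","wrench"]:
    for nm,c in (("top",T),("scene",S)):
        r=nets.spot_in(c,n)
        print(n,nm,[(round(x["p"],2),px(x["extent"]),onz(c,*ctr(x["extent"]),0.02).round(3)[:2].tolist()) for x in r[:4]])
crop("topA.png",T,230,150,500,320,2.9)
crop("sceneA.png",S,130,140,350,280,3.5)
E
```

```text
gear16 top [(0.85, [302.9, 267.4, 329.5, 295.6], [0.44, -0.069])]
gear16 scene [(0.64, [260.0, 182.6, 288.6, 210.6], [0.453, -0.065])]
gear12a top []
gear12a scene [(0.36, [145.0, 149.5, 230.9, 226.8], [0.484, -0.287])]
gear20a top [(0.73, [362.3, 185.5, 482.2, 306.6], [0.514, -0.3]), (0.69, [262.8, 204.1, 301.9, 241.9], [0.566, 0.003])]
gear20a scene [(0.58, [265.9, 214.1, 307.0, 250.6], [0.58, 0.007])]
tester top [(0.78, [362.6, 186.5, 483.3, 305.0], [0.514, -0.301])]
tester scene [(0.64, [144.8, 153.0, 232.1, 228.9], [0.495, -0.28])]
guard top [(0.76, [361.8, 185.4, 482.0, 305.0], [0.516, -0.299])]
guard scene [(0.62, [149.6, 150.5, 232.9, 208.2], [0.442, -0.299])]
guard_bar top [(0.89, [361.9, 187.7, 481.6, 302.7], [0.516, -0.299]), (0.42, [159.8, 110.3, 195.3, 151.7], [0.775, 0.236])]
guard_bar scene [(0.7, [149.1, 149.2, 232.1, 209.3], [0.442, -0.301]), (0.52, [267.1, 218.6, 308.4, 252.1], [0.589, 0.012])]
blue_tray_in top [(0.85, [116.4, 243.8, 213.0, 367.0], [0.391, 0.258])]
blue_tray_in scene [(0.75, [360.3, 181.3, 462.7, 250.9], [0.434, 0.263])]
red_tray_in top [(0.84, [70.
[... 187 characters left out ...]
0.7, 457.2, 249.5], [0.431, 0.259])]
master top [(0.28, [362.6, 188.1, 483.0, 304.9], [0.513, -0.301])]
master scene [(0.51, [166.8, 254.2, 198.4, 296.8], [0.772, -0.146])]
oil_bottle top [(0.88, [161.6, 115.0, 193.2, 149.9], [0.772, 0.236])]
oil_bottle scene [(0.59, [357.5, 259.1, 399.5, 340.9], [0.718, 0.226]), (0.37, [399.4, 215.2, 505.3, 303.2], [0.56, 0.353])]
drill_chuck top [(0.58, [332.9, 110.3, 356.7, 139.7], [0.784, -0.139])]
drill_chuck scene [(0.71, [168.3, 256.8, 198.9, 301.9], [0.781, -0.139]), (0.6, [144.1, 150.8, 231.1, 229.4], [0.492, -0.284])]
wrench top [(0.65, [257.6, 85.9, 281.5, 164.6], [0.786, 0.029])]
wrench scene [(0.84, [245.8, 280.1, 285.1, 354.5], [0.821, 0.044])]
```

```bash
python3 -m inch --help 2>&1 | head -5
```

```text
invalid input: not JSON, or not a number
```

View pics/topA.png

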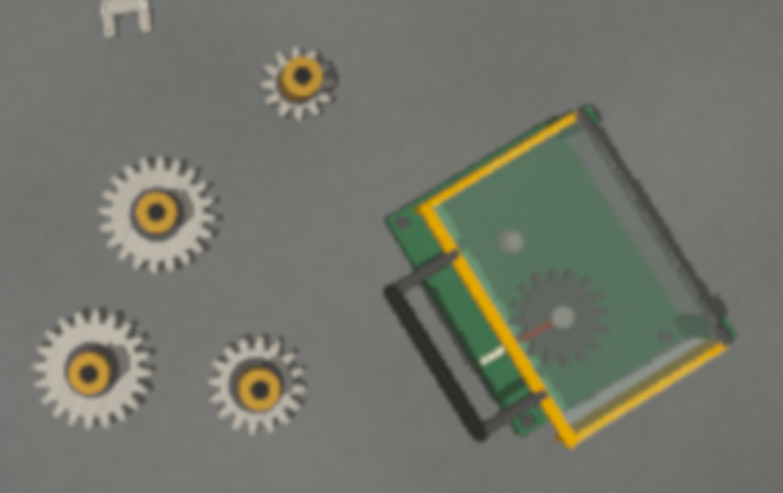

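View pics/sceneA.png

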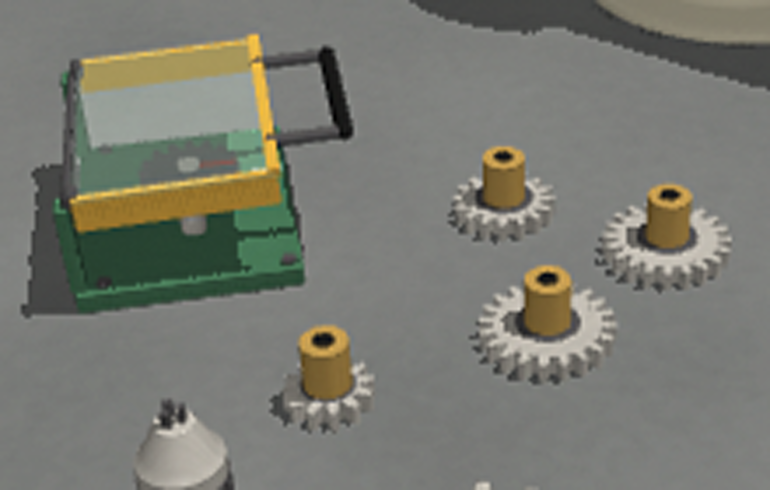

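```bash
cat > fit.py <<'E'
from h import *
from scipy.optimize import least_squares
T=capture("top");S=capture("scene")
t=lambda x,y:(230+x/2.9,150+y/2.9); s=lambda x,y:(130+x/3.5,140+y/3.5)
# bar ends
F=[(T,t(391,291),(-113,55,92)),(T,t(481,434),(-113,-55,92)),
   (T,t(386,218),(-75,95,16)),
   (S,s(327,50),(-113,-55,92)),(S,s(345,130),(-113,55,92)),
   (S,s(301,282),(-75,95,0)),(S,s(80,311),(75,95,0)),(S,s(300,256),(-75,95,16))]
def pose(p,L):
    L=np.array(L)/1000.;c,sn=np.cos(p[2]),np.sin(p[2])
    return np.array([p[0]+c*L[0]-sn*L[1],p[1]+sn*L[0]+c*L[1],L[2]])
def f(p): return np.concatenate([proj(c,pose(p,L))[0]-np.array(uv) for c,uv,L in F])
r=least_squares(f,[0.51,-0.31,np.radians(-55)])
print(r.x[:2],np.degrees(r.x[2])); print(r.fun.reshape(-1,2).round(1).tolist())
print("bar tri",[tri([(T,*t(391,291)),(S,*s(345,130))]),tri([(T,*t(481,434)),(S,*s(327,50))])])
p=r.x
for n,L in (("bar",(-113,0,89)),("bar+y",(-113,55,89)),("hinge",(65,0,86))): print(n,pose(p,L).round(4))
print("post",onz(T,*t(511,241),.0285),"master",onz(T,*t(563,317),.028))
for n,u in (("20a",t(157,212)),("20b",t(88,374)),("16",t(259,390)),("12",t(303,76))): print(n,onz(T,*u,.048).round(4))
for n,tt,ss in (("20A",t(157,212),s(547,277)),("20B",t(88,374),s(670,194)),("16",t(259,390),s(503,156)),("12",t(303,76),s(322,339))): print(n,tri([(T,*tt),(S,*ss)]))
E
python3 fit.py
```

```text
[ 0.51693538 -0.28620169] -59.22249178858091
[[-0.2, 0.4], [-1.0, -0.6], [-0.5, 0.1], [-1.1, -0.1], [-0.9, -1.3], [0.7, -1.0], [-1.0, -0.6], [0.4, 1.0]]
bar tri [(array([ 0.50665799, -0.16043797,  0.08904654]), [0.7778603963176567, 0.6578310164917236]), (array([ 0.40997502, -0.21747777,  0.09107031]), [1.0847500694947272, 0.8292238775509456])]
bar [ 0.4591 -0.1891  0.089 ]
bar+y [ 0.5064 -0.161   0.089 ]
hinge [ 0.5502 -0.342   0.086 ]
post [ 0.5418828  -0.26378957  0.0285    ] master [ 0.48565112 -0.30003432  0.028     ]
20a [ 0.5649 -0.0016  0.048 ]
20b [0.4486 0.0492 0.048 ]
16 [ 0.4363 -0.0736  0.048 ]
12 [ 0.664  -0.1099  0.048 ]
20A (array([ 5.64669502e-01, -2.37105863e-04,  4.38388705e-02]), [0.6395577347586546, 0.6177661376198731])
20B (array([0.44778377, 0.05070364, 0.04316005]), [0.5708596026435904, 0.5047706887848259])
16 (array([ 0.43546723, -0.07314442,  0.04278357]), [0.4622330990037076, 0.39120514605378065])
12 (array([ 0.66438442, -0.10946814,  0.04327385]), [0.5159558208739429, 0.5267475727087303])
```

The fit is consistent: residuals are about 1 px, the bar triangulates to z≈0.089–0.091, and hub tops to about 0.043 (nominal 0.048). The tester yaw is about -59° and the bar middle is near (0.459,-0.189). I'll move above the bar and look with the wrist camera.

```bash
python3 -m inch '[[[20,-45,0,0,0,-0.15,0],[40,-90,0,0,0,-0.30,0],[60,-135,0,0,0,-0.45,0],[80,-180,0,0,0,-0.60,0],[100,-225,0,0,0,-0.75,0],[120,-270,0,0,0,-0.90,0],[140,-315,0,0,0,-1.05,0],[160,-360,0,0,0,-1.20,0],[180,-405,0,0,0,-1.35,0],[200,-450,0,0,0,-1.50,0],[220,-495,0,0,0,-1.65,0],[230,-515,0,0,0,-1.75,0]]]' 40
python3 -m inch '[[[15,-35,0,0,0,-0.10,0],[30,-70,0,0,0,-0.20,0],[45,-105,0,0,0,-0.30,0],[60,-140,0,0,0,-0.40,0],[75,-175,0,0,0,-0.50,0],[90,-210,0,0,0,-0.60,0],[100,-234,0,0,0,-0.629,0],[100,-234,0,0,0,-0.629,0]]]'
python3 - <<'E'
from h import *
print(readout.observe()); c=capture("wrist"); save("w1.png",c); c=capture("scene"); save("s1.png",c)
E
```

```text
clock: 3.05
ee_pos: [0.3593, 0.0433, 0.2503]
orientation: [180.0, -0.0, -23.6]
ft_force: [0.0, 0.3, -0.9]
grip_width: 0.0429
clock: 4.05
ee_pos: [0.4589, -0.1898, 0.2498]
orientation: [180.0, 0.0, -59.3]
ft_force: [-0.2, 0.8, -0.3]
grip_width: 0.0425
{'clock': 4.05, 'joint_positions': array([-3.13657971e+01, -7.57248890e-01,  9.24057692e+01, -4.29488041e-03,
        8.84026416e+01,  2.79795499e+01]), 'qd': array([ 1.63570143, -1.85993291,  1.63395707,  0.47432502,  0.50811269,
        0.06200714]), 'effort': array([-2.20971666e+00, -5.34817028e+01, -5.88738370e+01, -2.18981663e-01,
       -3.34195616e-01, -1.77949411e-02]), 'ee_pos': array([ 0.45892511, -0.18983551,  0.24981805]), 'orientation': array([ 1.79972206e+02,  4.31677911e-02, -5.93452358e+01]), 'ft_force': array([-0.21300203,  0.76074498, -0.25434613]), 'moment': array([ 0.03369079, -0.0160403 ,  0.01181311]), 'grip_width': 0.042501755619422904}
```

View pics/w1.png

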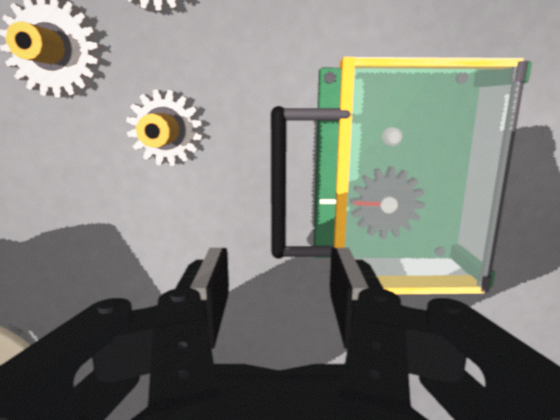

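View pics/s1.png

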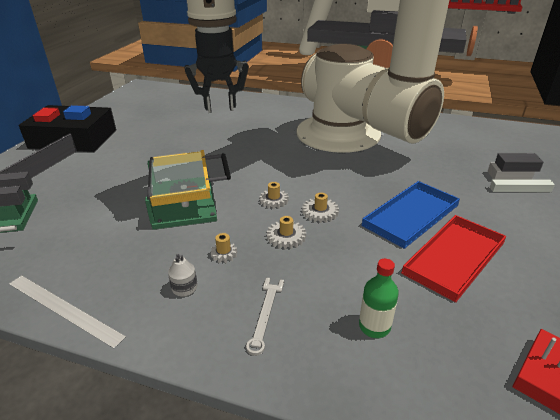

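The wrist view shows the bar upright at column ~279 (rows 108–255), centred between the fingers at columns 225 and 333. I'll check the fit against this view.

```bash
python3 - <<'E'
from h import *
c=capture("wrist");np.set_printoptions(suppress=True,precision=4)
for P in ([.5064,-.161,.089],[.4118,-.2173,.089],[.4591,-.1891,.089],[.5419,-.2638,.0285],[.4857,-.300,.028]): print(proj(c,[P]))
for u in ((279,110),(279,253)): print(onz(c,*u,.089))
print("post",onz(c,392,135,.0285),"master",onz(c,389,205,.028))
for n,uv in (("16",(152,131)),("20b",(22,41))): print(n,onz(c,*uv,.048))
crop("w1c.png",c,100,60,460,300,2.2)
E
```

```text
[[281.7496 120.1411]]
[[281.4894 254.6067]]
[[281.5594 190.6533]]
[[395.0548 141.6344]]
[[391.6691 210.0636]]
[ 0.5118 -0.1554  0.089 ]
[ 0.412  -0.2148  0.089 ]
post [ 0.5454 -0.2578  0.0285] master [ 0.4886 -0.2947  0.028 ]
16 [ 0.439  -0.0691  0.048 ]
20b [0.4503 0.0546 0.048 ]
```

View pics/w1c.png

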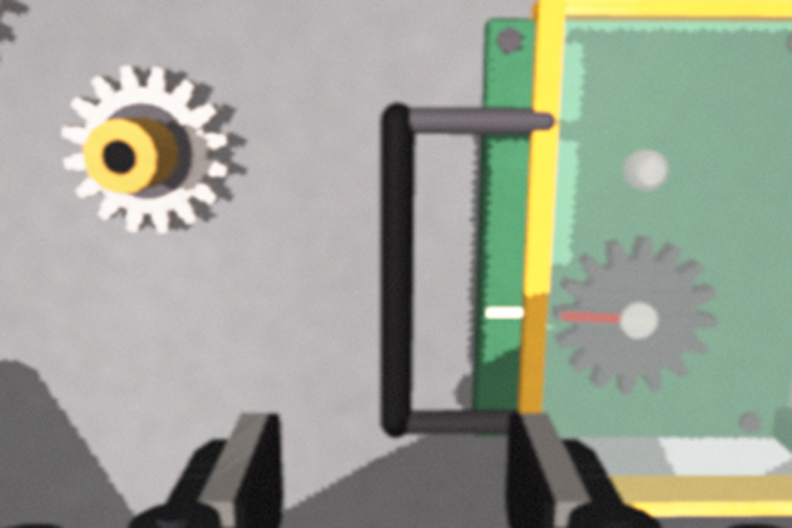

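```bash
python3 -m inch '[[[0,0,-30,0,0,0,0],[0,0,-60,0,0,0,0],[0,0,-90,0,0,0,0],[0,0,-120,0,0,0,0],[0,0,-145,0,0,0,0],[0,0,-160,0,0,0,0],[0,0,-160,0,0,0,0],[0,0,-160,0,0,0,-1],[0,0,-160,0,0,0,-1],[0,0,-160,0,0,0,-1],[0,0,-160,0,0,0,-1],[0,0,-160,0,0,0,-1]]]' 40
python3 - <<'E'
import numpy as np
for a in np.arange(0,1.71,.1):
    d=178*(1-np.cos(a))+3*np.sin(a);z=178*np.sin(a)+3*np.cos(a)-3
    print(round(a,2),*(np.array([d*.512,-d*.859,z]).round(0)))
from h import *
save("w2.png",capture("wrist"))
E
```

```text
clock: 5.7
ee_pos: [0.4591, -0.1888, 0.0905]
orientation: [-180.0, -0.0, -59.2]
ft_force: [4.4, -0.6, 0.3]
grip_width: 0.0108
0.0 0.0 -0.0 0.0
0.1 1.0 -1.0 18.0
0.2 2.0 -4.0 35.0
0.3 5.0 -8.0 52.0
0.4 8.0 -13.0 69.0
0.5 12.0 -20.0 85.0
0.6 17.0 -28.0 100.0
0.7 22.0 -38.0 114.0
0.8 29.0 -48.0 127.0
0.9 36.0 -60.0 138.0
1.0 43.0 -72.0 148.0
1.1 51.0 -86.0 157.0
1.2 60.0 -100.0 164.0
1.3 68.0 -114.0 169.0
1.4 77.0 -129.0 173.0
1.5 86.0 -145.0 175.0
1.6 95.0 -160.0 175.0
1.7 104.0 -175.0 173.0
```

View pics/w2.png

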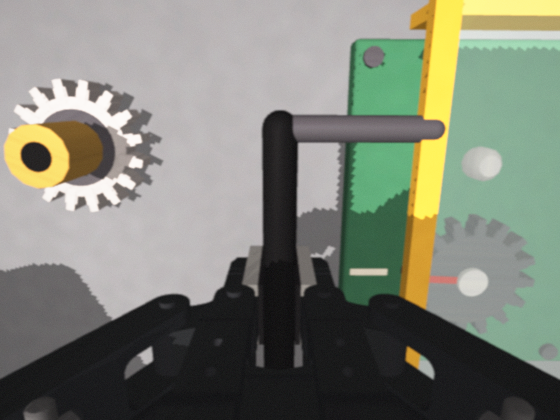

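The bar is pinched between the pads at column 280, with the opening at 11 mm on a 12 mm bar. Now I'll swing the guard up along the arc.

```bash
python3 -m inch '[[[1,-1,18,0,0,0,-1],[2,-4,35,0,0,0,-1],[5,-8,52,0,0,0,-1],[8,-13,69,0,0,0,-1],[12,-20,85,0,0,0,-1],[17,-28,100,0,0,0,-1],[22,-38,114,0,0,0,-1],[29,-48,127,0,0,0,-1],[29,-48,127,0,0,0,-1]]]'
python3 -m inch '[[[7,-12,11,0,0,0,-1],[14,-24,21,0,0,0,-1],[22,-38,30,0,0,0,-1],[31,-52,37,0,0,0,-1],[39,-66,42,0,0,0,-1],[48,-81,46,0,0,0,-1],[57,-97,48,0,0,0,-1],[66,-112,48,0,0,0,-1],[71,-119,47,0,0,0,-1],[71,-119,47,0,0,0,-1]]]'
python3 - <<'E'
from h import *
save("w3.png",capture("wrist"));save("s3.png",capture("scene"))
E
```

```text
clock: 6.88
ee_pos: [0.4875, -0.2373, 0.2173]
orientation: [179.9, 0.0, -59.3]
ft_force: [-2.7, -2.0, -0.0]
grip_width: 0.0108
clock: 8.12
ee_pos: [0.5585, -0.3562, 0.2642]
orientation: [180.0, -0.0, -59.3]
ft_force: [-2.2, -3.5, 5.8]
grip_width: 0.0105
```

View pics/s3.png

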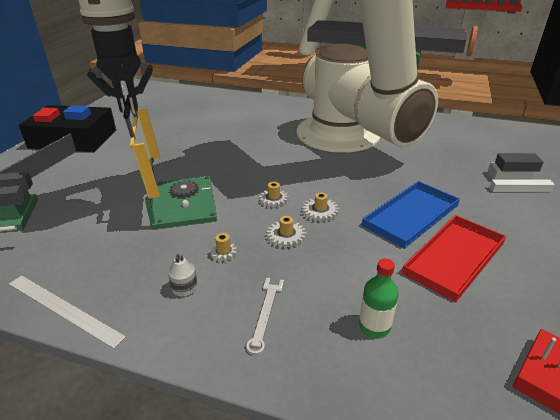

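The guard is up in the scene view (yellow rails upright at (145,155)), with the gripper still on the bar. Now I'll release, clear the bar and look.

```bash
python3 -m inch '[[[0,0,0,0,0,0,-0.3],[0,0,0,0,0,0,-0.1],[0,0,0,0,0,0,-0.1],[0,0,20,0,0,0,-0.1],[0,0,50,0,0,0,-0.1],[0,0,70,0,0,0,-0.1],[-20,40,75,0,0,0,-0.1],[-40,80,75,0,0,0,-0.1],[-60,120,75,0,0,0,0],[-65,145,60,0,0,0,0],[-65,150,40,0,0,0,0],[-65,150,20,0,0,0,0]]]'
python3 -m inch '[[[0,0,-15,0,0,0,0],[0,0,-30,0,0,0,0],[0,0,-30,0,0,0,0],[0,0,-30,0,0,0,0]]]'
python3 - <<'E'
from h import *
save("w4.png",capture("wrist"));save("s4.png",capture("scene"));c=capture("top");crop("t4.png",c,230,150,500,320,2.9)
print(readout.observe()["ee_pos"])
E
```

```text
clock: 9.72
ee_pos: [0.4937, -0.2049, 0.284]
orientation: [-180.0, -0.0, -59.2]
ft_force: [0.9, -0.1, 0.2]
grip_width: 0.0428
clock: 10.22
ee_pos: [0.4939, -0.2058, 0.2548]
orientation: [-180.0, -0.0, -59.3]
ft_force: [0.9, 0.6, -0.4]
grip_width: 0.0427
[ 0.49392636 -0.20577326  0.25486358]
```

View pics/w4.png

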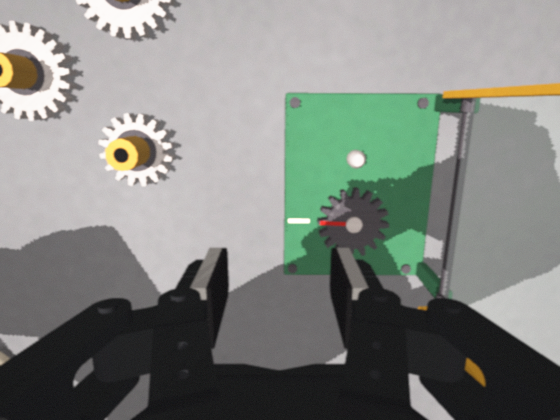

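View pics/t4.png

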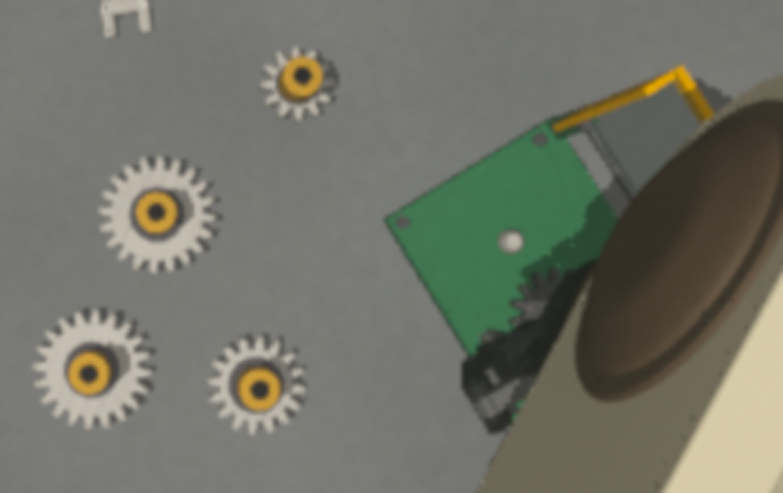

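View pics/s4.png

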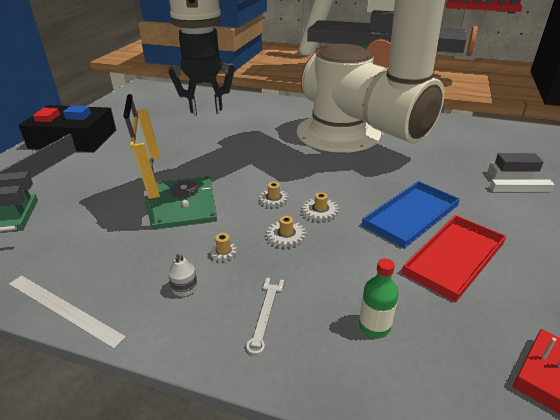

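Guard up. In w4 the post is at (356,159), the master axis at (354,225), the pointer at (325,223) and the mark at (298,220). Now I'll refine the tester and gear poses and the tooth phases.

```bash
python3 - <<'E'
from h import *
np.set_printoptions(suppress=True,precision=4)
c=capture("wrist");T=capture("top");S=capture("scene")
p=np.array([0.51694,-0.28620,np.radians(-59.22)])
def pose(L):
    L=np.array(L)/1000.;cc,sn=np.cos(p[2]),np.sin(p[2])
    return np.array([p[0]+cc*L[0]-sn*L[1],p[1]+sn*L[0]+cc*L[1],L[2]])
for L in ((-75,95,16),(-75,-95,16),(75,95,16)): print(L,proj(c,pose(L)),pose(L))
crop("w4c.png",c,270,80,460,290,3.8)
crop("w4g.png",c,90,100,190,200,6)
crop("s4c.png",S,130,160,240,240,7)
# gear16: hub top centroid by colour, top+scene+wrist
for n,cam in (("w",c),("t",T),("s",S)):
    hsv=cv2.cvtColor(cam["color"],cv2.COLOR_BGR2HSV)
    m=((hsv[...,0]>14)&(hsv[...,0]<26)&(hsv[...,1]>140)&(hsv[...,2]>60)).astype(np.uint8)
    k,l,st,ce=cv2.connectedComponentsWithStats(m)
    print(n,[(st[i].tolist(),ce[i].round(1).tolist()) for i in range(1,k) if st[i,4]>30])
E
```

```text
(-75, 95, 16) [[285.9842  96.9758]] [ 0.5602 -0.1731  0.016 ]
(-75, -95, 16) [[285.2232 278.8109]] [ 0.3969 -0.2704  0.016 ]
(75, 95, 16) [[443.4224  96.8614]] [ 0.6369 -0.302   0.016 ]
w [([0, 53, 37, 35, 822], [19.6, 71.8]), ([0, 62, 6, 16, 49], [2.1, 69.7]), ([443, 84, 117, 15, 1047], [505.0, 91.6]), ([119, 137, 30, 32, 400], [138.3, 149.4]), ([112, 147, 18, 18, 103], [120.4, 155.3]), ([418, 307, 10, 4, 33], [422.9, 308.3]), ([464, 358, 22, 29, 311], [474.6, 371.3])]
t [([327, 170, 14, 14, 130], [333.3, 176.8]), ([421, 173, 55, 22, 283], [452.2, 183.4]), ([277, 216, 14, 14, 123], [283.6, 222.8]), ([254, 271, 14, 15, 130], [260.6, 278.0]), ([312, 277, 15, 14, 137], [318.8, 283.5])]
s [([136, 109, 24, 50, 477], [148.0, 132.9]), ([133, 117, 4, 18, 54], [134.5, 125.0]), ([131, 137, 29, 61, 652], [145.2, 168.4]), ([268, 182, 12, 17, 161], [273.3, 190.6]), ([315, 193, 12, 17, 173], [320.4, 201.6]), ([280, 216, 13, 19, 203], [285.8, 225.8]), ([216, 234, 14, 20, 219], [222.6, 244.0])]
```

View pics/w4c.png

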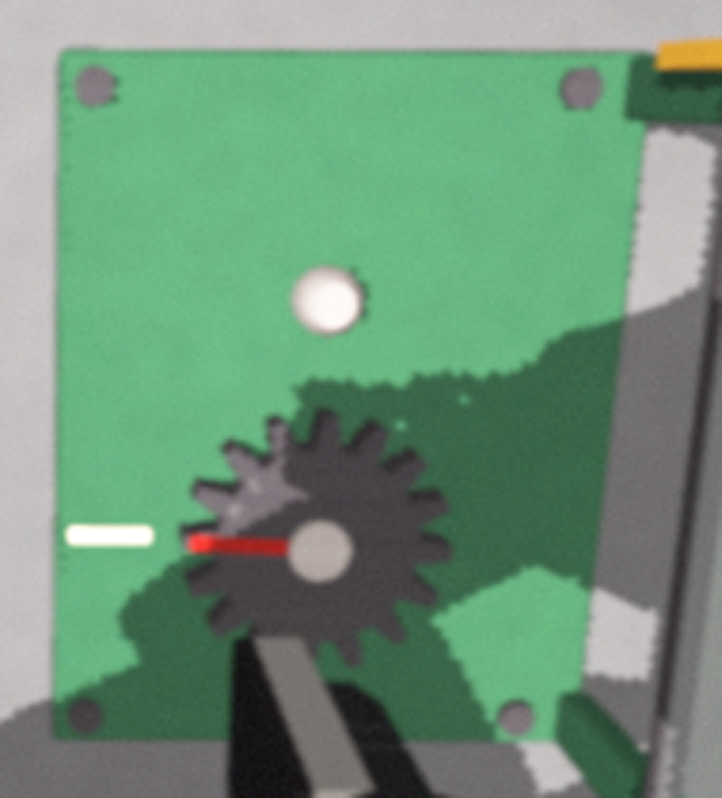

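View pics/w4g.png

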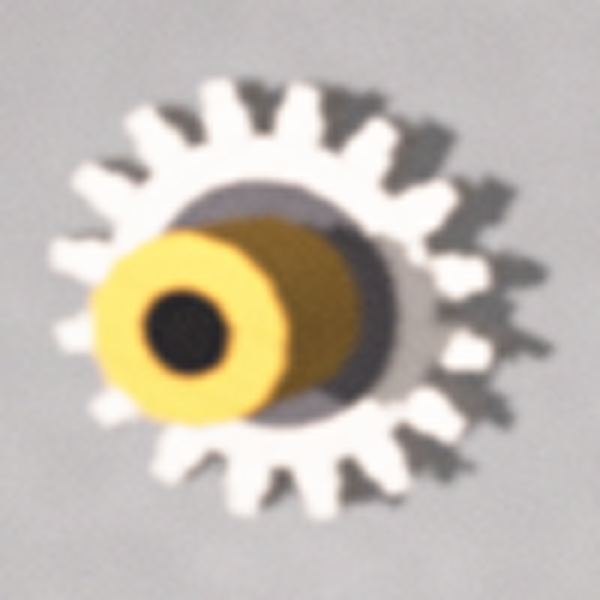

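View pics/s4c.png

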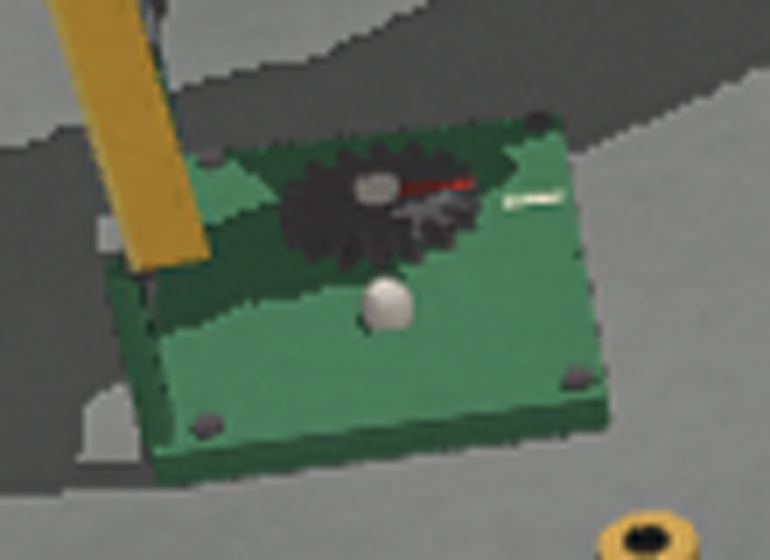

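```bash
cat > phase.py <<'E'
from h import *
def phase(c,ctr,z,N,r,sign=1,dark=False,ranges=None):
    g=cv2.cvtColor(c["color"],cv2.COLOR_BGR2GRAY).astype(np.float32)
    best=None
    ph=np.radians(np.arange(0,360,.5))
    rs=np.linspace(r-.0025,r+.002,6)
    for dx in np.arange(-8,8.1,1):
        for dy in np.arange(-8,8.1,1):
            x0,y0=ctr[0]+dx/1000,ctr[1]+dy/1000
            s=0
            for rr in rs:
                P=np.c_[x0+rr*np.cos(ph),y0+rr*np.sin(ph),np.full(ph.size,z)]
                uv=proj(c,P).astype(np.float32)
                I=cv2.remap(g,uv[:,0].reshape(1,-1),uv[:,1].reshape(1,-1),cv2.INTER_LINEAR)[0]
                I=(I-I.mean())/(I.std()+1e-6)
                s=s+np.mean(I*np.exp(-1j*N*ph))
            if dark: s=-s
            if best is None or abs(s)>best[0]: best=(abs(s),dx,dy,np.degrees(np.angle(s))/N)
    # I ~ cos(N(phi-phi0)) => sum ~ exp(-i N phi0): tooth at phi0 = -angle/N
    return best[0]/len(rs),(ctr[0]+best[1]/1000,ctr[1]+best[2]/1000),(-best[3])%(360/N)
E
python3 - <<'E'
from phase import *
c=capture("wrist")
print("gear16",phase(c,(.439,-.0691),.014,16,.0325))
print("master",phase(c,(.4886,-.2947),.027,16,.0325,dark=True))
p=np.radians(-59.22)
for z in (.027,.029): 
    a,b=onz(c,270+190/3.8,80+543/3.8,z),onz(c,270+285/3.8,80+547/3.8,z)
    d=a-b; print("pointer dir",np.degrees(np.arctan2(d[1],d[0]))-120.78)
m=onz(c,270+67/3.8,80+535/3.8,.016),onz(c,270+153/3.8,80+535/3.8,.016); d=m[0]-m[1];print("mark",np.degrees(np.arctan2(d[1],d[0]))-120.78)
q=onz(c,270+62/3.8,80+52/3.8,.016),onz(c,270+55/3.8,80+738/3.8,.016);d=q[0]-q[1];print("front edge +y",np.degrees(np.arctan2(d[1],d[0])))
q=onz(c,270+62/3.8,80+52/3.8,.016),onz(c,270+635/3.8,80+52/3.8,.016);d=q[1]-q[0];print("side edge x",np.degrees(np.arctan2(d[1],d[0])))
E
```

```text
gear16 (np.float64(0.5939913431332929), (np.float64(0.44), np.float64(-0.0701)), np.float64(16.68588270596296))
master (np.float64(0.2860978626696497), (np.float64(0.4906), np.float64(-0.2917)), np.float64(4.748480022873581))
pointer dir -2.576535582618064
pointer dir -2.5765355826181633
mark -0.045854352607051396
front edge +y 30.43559604788982
side edge x -59.25792900235691
```

The master's pointer reads about -2.6° by the pointer and -3.5° by its teeth, so I take a ≈ -3°. The gear16 tooth must then land at a world angle ≈ 0° (mod 22.5), and it is now ≈ 16.7°, so it needs +5.8° between pick and place. I'll centre it with two crossed squeezes, first at yaw 25°, then at -65°.

```bash
python3 -m inch '[[[-6,15,0,0,0,0.16,0.2],[-12,30,0,0,0,0.32,0.5],[-18,45,0,0,0,0.48,0.5],[-24,60,0,0,0,0.64,0.5],[-30,75,0,0,0,0.80,0.5],[-36,90,0,0,0,0.96,0.5],[-42,105,0,0,0,1.12,0.5],[-50,120,-20,0,0,1.28,0.5],[-56,134,-40,0,0,1.44,0.5],[-56,134,-70,0,0,1.47,0.5],[-56,134,-100,0,0,1.47,0.5],[-56,134,-120,0,0,1.47,0.5]]]' 40
python3 - <<'E'
from phase import *
c=capture("wrist"); save("w5.png",c)
print("gear16",phase(c,(.438,-.072),.014,16,.0325))
E
```

```text
clock: 12.08
ee_pos: [0.4374, -0.0715, 0.1332]
orientation: [-180.0, 0.0, 25.0]
ft_force: [-0.4, -0.2, 0.0]
grip_width: 0.0639
gear16 (np.float64(0.6211034324581607), (np.float64(0.44), np.float64(-0.06999999999999999)), np.float64(16.69563022286905))
```

View pics/w5.png

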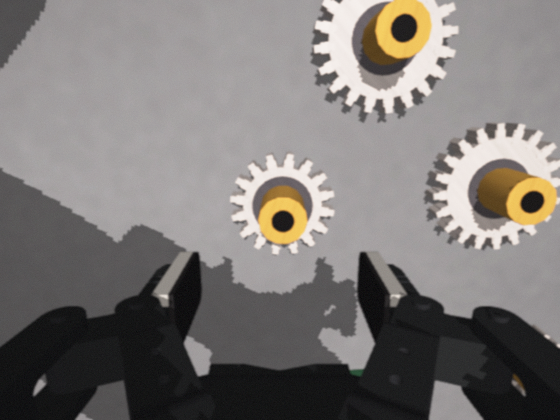

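The phase of 16.7° repeats. The centre (0.440,-0.070) holds at both wrist yaws, so I trust the wrist camera over the top view. Descending for the squeezes.

```bash
python3 -m inch '[[[2,1,-30,0,0,0,0.5],[2,1,-60,0,0,0,0.5],[2,1,-85,0,0,0,0.5],[2,1,-95,0,0,0,0.5],[2,1,-95,0,0,0,0.5],[2,1,-95,0,0,0,-0.5],[2,1,-95,0,0,0,-0.5],[2,1,-95,0,0,0,-0.5],[2,1,-95,0,0,0,-0.5]]]' 20
python3 -m inch '[[[0,0,0,0,0,0,0.2],[0,0,0,0,0,0,0.2],[0,0,0,0,0,-0.16,0.2],[0,0,0,0,0,-0.32,0.2],[0,0,0,0,0,-0.48,0.2],[0,0,0,0,0,-0.64,0.2],[0,0,0,0,0,-0.8,0.2],[0,0,0,0,0,-0.96,0.2],[0,0,0,0,0,-1.12,0.2],[0,0,0,0,0,-1.28,0.2],[0,0,0,0,0,-1.44,0.2],[0,0,0,0,0,-1.57,0.2]]]'
python3 -m inch '[[[0,0,0,0,0,0,0.1],[0,0,0,0,0,0,-0.5],[0,0,0,0,0,0,-0.5],[0,0,0,0,0,0,-0.5],[0,0,0,0,0,0,-0.5]]]' 50
python3 - <<'E'
from phase import *
c=capture("wrist"); save("w6.png",c);t=readout.observe()
print("gear16",t["ee_pos"],t["orientation"],phase(c,t["ee_pos"],.014,16,.0325))
E
```

```text
clock: 13.25
ee_pos: [0.4402, -0.0708, 0.0402]
orientation: [179.9, -0.1, 25.0]
ft_force: [-2.3, 0.5, 6.8]
grip_width: 0.0297
clock: 14.75
ee_pos: [0.4397, -0.0706, 0.0393]
orientation: [180.0, 0.0, -65.2]
ft_force: [0.5, -0.5, -0.0]
grip_width: 0.051
clock: 15.38
ee_pos: [0.4398, -0.0706, 0.0396]
orientation: [-180.0, -0.0, -64.8]
ft_force: [-2.0, 0.6, 6.1]
grip_width: 0.0285
gear16 [ 0.43981172 -0.07064288  0.03954529] [-1.79993394e+02 -9.43459768e-04 -6.48276082e+01] (np.float64(0.2563848313456329), (np.float64(0.4408117210632195), np.float64(-0.0706428792461522)), np.float64(19.428076006951848))
```

View pics/w6.png

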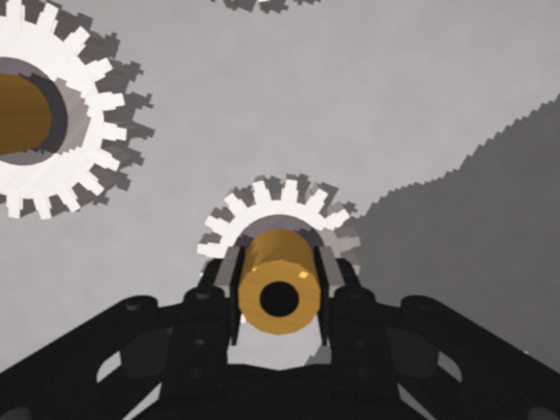

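```bash
cat >> phase.py <<'E'
def phasew(c,ctr,z,N,r0,r1,mid,teeth,dark=False,search=2):
    g=cv2.cvtColor(c["color"],cv2.COLOR_BGR2GRAY).astype(np.float32); out=[]
    w=teeth*360/N; ph=np.radians(np.arange(mid-w/2,mid+w/2,.25)); best=None
    for dx in np.arange(-search,search+.1,1):
     for dy in np.arange(-search,search+.1,1):
      s=0
      for rr in np.linspace(r0,r1,6):
        P=np.c_[ctr[0]+dx/1e3+rr*np.cos(ph),ctr[1]+dy/1e3+rr*np.sin(ph),np.full(ph.size,z)]
        uv=proj(c,P).astype(np.float32)
        I=cv2.remap(g,uv[:,0].reshape(1,-1),uv[:,1].reshape(1,-1),cv2.INTER_LINEAR)[0]
        I=I-np.polyval(np.polyfit(ph,I,2),ph); I/=I.std()+1e-6
        s=s+np.mean(I*np.exp(-1j*N*ph))/6
      if dark:s=-s
      if best is None or abs(s)>best[0]: best=(abs(s),dx,dy,(-np.degrees(np.angle(s))/N)%(360/N))
    return tuple(round(float(v),2) for v in best)
E
python3 -m inch '[[[0,0,15,0,0,0,-0.5],[0,0,40,0,0,0,-0.5],[0,0,70,0,0,0,-0.5],[0,0,100,0,0,0,-0.5],[0,0,120,0,0,0,-0.5],[0,0,120,0,0,0,-0.5]]]'
python3 - <<'E'
from phase import *
c=capture("wrist"); save("w7.png",c);t=readout.observe();e=t["ee_pos"]
print(e,t["orientation"])
for zz in (-.0265,-.0255,-.024):
  for n in (4,5,6): print(zz,n,phasew(c,e,e[2]+zz,16,.030,.0345,25.2,n))
E
```

```text
clock: 16.18
ee_pos: [0.4403, -0.0708, 0.1609]
orientation: [-179.9, -0.1, -64.9]
ft_force: [-0.1, -0.1, -3.5]
grip_width: 0.0283
[ 0.43976677 -0.07063598  0.15963267] [-1.79959465e+02 -3.35087933e-02 -6.49267921e+01]
-0.0265 4 (0.62, -2.0, 2.0, 14.09)
-0.0265 5 (0.62, -1.0, 1.0, 16.28)
-0.0265 6 (0.62, -1.0, 1.0, 16.42)
-0.0255 4 (0.61, -2.0, 2.0, 14.02)
-0.0255 5 (0.61, -1.0, 2.0, 15.08)
-0.0255 6 (0.62, 0.0, 1.0, 17.09)
-0.024 4 (0.61, -1.0, 2.0, 14.79)
-0.024 5 (0.61, 0.0, 1.0, 16.91)
-0.024 6 (0.62, 0.0, 1.0, 17.03)
```

View pics/w7.png

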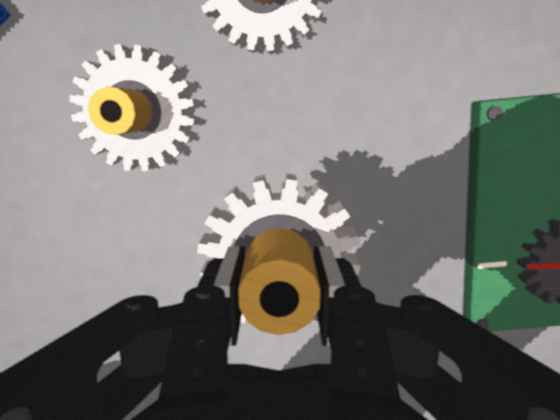

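Gear16 is held, and its phase still reads about 16.7°. I'll pause en route to see the post with the gear in hand.

```bash
python3 -m inch '[[[12,-25,15,0,0,0.05,-0.5],[25,-50,30,0,0,0.10,-0.5],[37,-75,40,0,0,0.101,-0.5],[45,-90,40,0,0,0.101,-0.5],[45,-90,40,0,0,0.101,-0.5],[45,-90,40,0,0,0.101,-0.5]]]'
python3 - <<'E'
from phase import *
c=capture("wrist"); save("w8.png",c);t=readout.observe();e=t["ee_pos"]
print(e,t["orientation"])
E
```

```text
clock: 16.98
ee_pos: [0.4843, -0.1599, 0.1984]
orientation: [180.0, 0.1, -59.2]
ft_force: [0.3, -0.3, -3.3]
grip_width: 0.0284
[ 0.48433237 -0.15985212  0.19868715] [ 1.79977504e+02  6.30203800e-02 -5.91600062e+01]
```

View pics/w8.png

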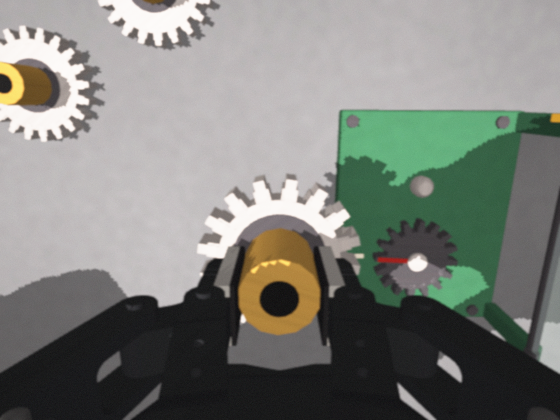

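```bash
python3 - <<'E'
from phase import *
c=capture("wrist"); crop("w8c.png",c,335,100,535,320,3.6)
x=lambda a,b:(335+a/3.6,100+b/3.6)
for uv in ((422,186),): print("post", onz(c,*uv,.0285), onz(c,*uv,.024))
print("corners",onz(c,340,110,.016))
print("phase master",[phasew(c,(.4896,-.2935),.027,16,.030,.0345,m,n,dark=True,search=4) for m,n in((-60,10),(0,6),(-60,14))])
E
```

```text
post [ 0.54554712 -0.2588151   0.0285    ] [ 0.54561649 -0.26086703  0.024     ]
corners [ 0.56250381 -0.16948214  0.016     ]
phase master [(0.25, -1.0, 1.0, 9.41), (0.63, 1.0, 3.0, 6.01), (0.23, 1.0, 3.0, 5.68)]
```

View pics/w8c.png

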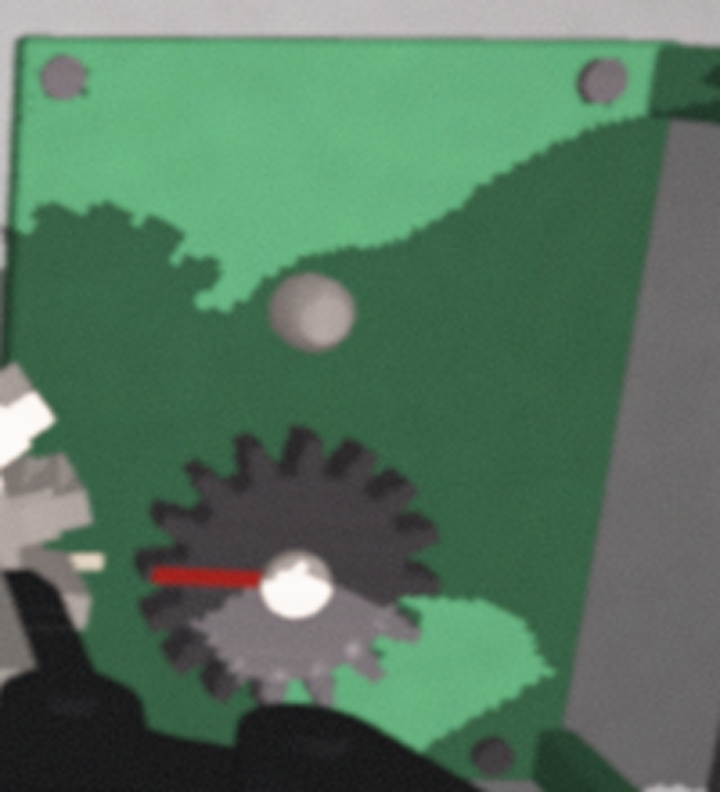

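```bash
python3 - <<'E'
from phase import *
c=capture("wrist")
x=lambda a,b:(335+a/3.6,100+b/3.6)
print("post top", onz(c,*x(324,318),.0285), "foot outline",onz(c,*x(309,311),.018))
print("master boss",onz(c,*x(297,592),.030), "boss px",x(297,592))
g=(c["color"].astype(float)); 
e=readout.observe()["ee_pos"];e[2]-=.0255
for n in (4,5,6): print(phasew(c,e,e[2],16,.030,.0345,30.8,n,search=1))
E
```

```text
post top [ 0.54539983 -0.26231176  0.0285    ] foot outline [ 0.54510159 -0.26314946  0.018     ]
master boss [ 0.48752665 -0.2968078   0.03      ] boss px (417.5, 264.44444444444446)
(0.59, -1.0, 1.0, 0.14)
(0.6, 0.0, 1.0, 1.03)
(0.6, 0.0, 1.0, 1.15)
```

```bash
python3 -m inch '[[[20,-34,0,0,0,0,-0.5],[40,-68,0,0,0,0,-0.5],[61,-101,0,0,0,0,-0.5],[61,-101,-30,0,0,0,-0.5],[61,-101,-60,0,0,0,-0.5],[61,-101,-90,0,0,0,-0.5],[61,-101,-110,0,0,0,-0.5],[61,-101,-122,0,0,0,-0.5],[61,-101,-122,0,0,0,-0.5],[61,-101,-122,0,0,0,-0.5]]]' 30
python3 - <<'E'
from phase import *
c=capture("wrist"); crop("w9.png",c,140,140,460,380,2.4);t=readout.observe();e=t["ee_pos"]
print(e,t["orientation"],t["ft_force"]); s=capture("scene"); crop("s9.png",s,130,130,250,240,6)
E
```

```text
clock: 18.38
ee_pos: [0.5461, -0.2617, 0.0782]
orientation: [-180.0, -0.1, -59.2]
ft_force: [0.6, 0.4, -3.3]
grip_width: 0.0282
[ 0.54615112 -0.26178684  0.07827957] [-1.79962061e+02 -6.62344599e-02 -5.91802043e+01] [ 0.49238718  0.5617881  -3.42193569]
```

View pics/w9.png

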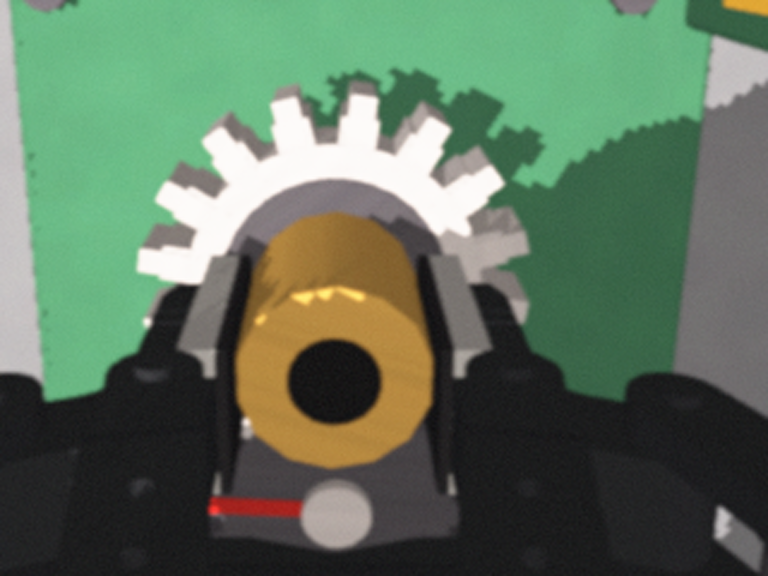

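View pics/s9.png

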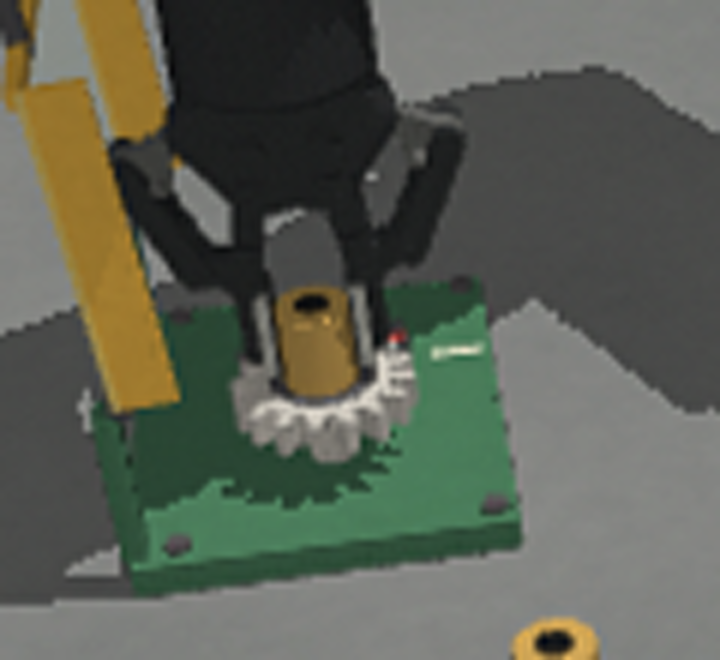

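```bash
python3 - <<'E'
from phase import *
c=capture("wrist");e=readout.observe()["ee_pos"]
for z in (.028,.030,.033):
    b=onz(c,140+336/2.4,140+515/2.4,z); d=b-e; print(z,b, "dist",np.hypot(*d[:2]),"along tester y",d[:2]@[.859,.512],"x",d[:2]@[.512,-.859])
E
```

```text
0.028 [ 0.4880834  -0.29589825  0.028     ] dist 0.06725586471849128 along tester y -0.0672555271894663 x -0.0003981021005158566
0.03 [ 0.48940037 -0.29510186  0.03      ] dist 0.06571694461053265 along tester y -0.06571650006705967 x -0.0004079164132359146
0.033 [ 0.49137582 -0.29390727  0.033     ] dist 0.06340857528573948 along tester y -0.06340795938344979 x -0.0004226378823159474
```

The master axis lies 64–67 mm from the TCP along the tester's -y, with an x error of 0.4 mm, which matches the nominal 65.2 mm. Lowering gently.

```bash
python3 -m inch '[[[0,0,-3,0,0,0,-0.5],[0,0,-6,0,0,0,-0.5],[0,0,-8,0,0,0,-0.5],[0,0,-10,0,0,0,-0.5],[0,0,-12,0,0,0,-0.5],[0,0,-12,0,0,0,-0.5]]]' 30
python3 -m inch '[[[0,0,-2,0,0,0,-0.5],[0,0,-2,0,0,0,-0.5]]]'
```

```text
clock: 19.27
ee_pos: [0.5457, -0.2616, 0.0651]
orientation: [180.0, 0.0, -59.2]
ft_force: [0.3, -0.6, -4.5]
grip_width: 0.0287
clock: 19.52
ee_pos: [0.5457, -0.2618, 0.0632]
orientation: [180.0, -0.0, -59.2]
ft_force: [-0.2, -1.8, -4.3]
grip_width: 0.0285
```

```bash
python3 -m inch '[[[0,0,-2,0,0,0,-0.5],[0,0,-3,0,0,0,-0.5],[0,0,-4,0,0,0,-0.5],[0,0,-4,0,0,0,-0.5]]]'
python3 -m inch '[[[0,0,-2,0,0,0,-0.5],[0,0,-3,0,0,0,-0.5],[0,0,-3,0,0,0,-0.5]]]'
```

```text
clock: 20.02
ee_pos: [0.5457, -0.262, 0.0593]
orientation: [180.0, -0.0, -59.2]
ft_force: [-0.8, -5.0, -1.6]
grip_width: 0.0282
clock: 20.4
ee_pos: [0.5457, -0.262, 0.0563]
orientation: [180.0, -0.0, -59.2]
ft_force: [-2.1, -5.1, -2.6]
grip_width: 0.0286
```

```bash
python3 -m inch '[[[0,0,0,0,0,0,-0.1],[0,0,0,0,0,0,-0.1],[0,0,0,0,0,0,-0.1],[0,0,0,0,0,0,-0.1]]]'
python3 - <<'E'
from phase import *
c=capture("wrist"); crop("w10.png",c,140,140,460,380,2.4); s=capture("scene"); crop("s10.png",s,130,130,250,240,6)
E
```

```text
clock: 20.9
ee_pos: [0.5458, -0.2615, 0.0563]
orientation: [-180.0, 0.0, -59.2]
ft_force: [0.5, -0.6, -0.9]
grip_width: 0.0384
```

View pics/w10.png

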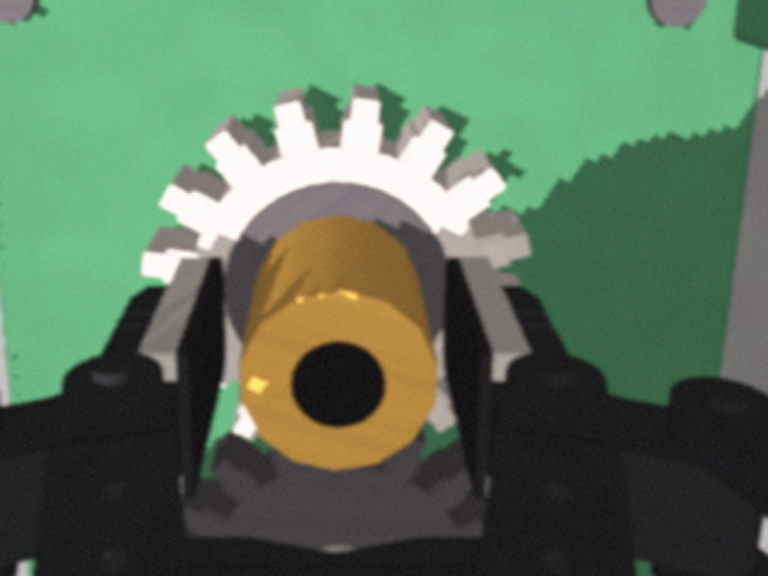

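View pics/s10.png

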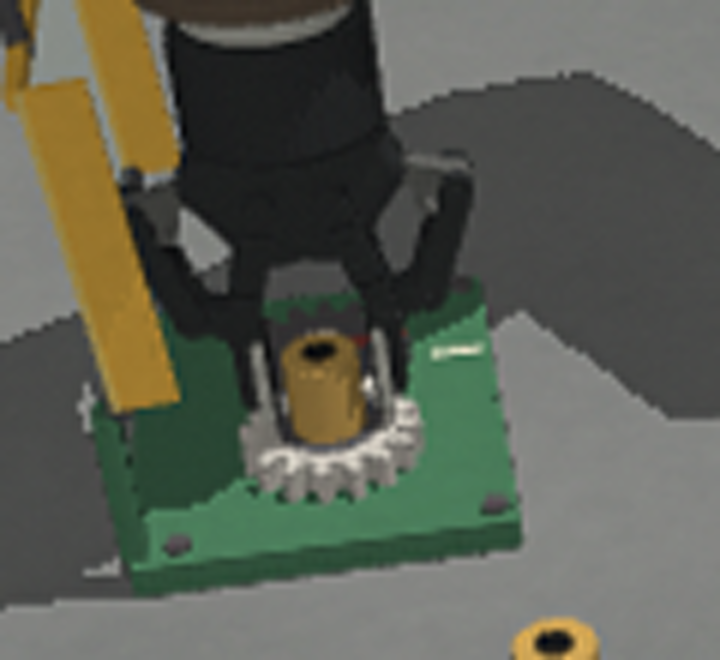

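The gear is seated flat and in mesh: in the scene crop it is flat on the plate, with the teeth interleaved. Regrip gently and turn by the hub.

```bash
python3 -m inch '[[[0,0,0,0,0,0,-0.5],[0,0,0,0,0,0,-0.5],[0,0,0,0,0,0,-0.5],[0,0,0,0,0,0.05,-0.5],[0,0,0,0,0,0.1,-0.5],[0,0,0,0,0,0.15,-0.5],[0,0,0,0,0,0.2,-0.5],[0,0,0,0,0,0.25,-0.5],[0,0,0,0,0,0.3,-0.5],[0,0,0,0,0,0.35,-0.5]]]' 25
```

```text
clock: 22.25
ee_pos: [0.5457, -0.2617, 0.0564]
orientation: [180.0, -0.0, -39.0]
ft_force: [-1.4, -1.7, 2.5]
grip_width: 0.0292
```

```bash
python3 -m inch '[[[0,0,0,0,0,0.1,-0.5],[0,0,0,0,0,0.2,-0.5],[0,0,0,0,0,0.3,-0.5],[0,0,0,0,0,0.4,-0.5],[0,0,0,0,0,0.5,-0.5],[0,0,0,0,0,0.6,-0.5],[0,0,0,0,0,0.7,-0.5],[0,0,0,0,0,0.8,-0.5],[0,0,0,0,0,0.9,-0.5],[0,0,0,0,0,1.0,-0.5],[0,0,0,0,0,1.05,-0.5],[0,0,0,0,0,1.05,-0.5]]]'
python3 - <<'E'
from phase import *
c=capture("wrist"); save("w11.png",c); s=capture("scene"); crop("s11.png",s,130,130,250,240,6)
E
```

```text
clock: 23.75
ee_pos: [0.5457, -0.2618, 0.0565]
orientation: [180.0, 0.0, 21.0]
ft_force: [-2.1, -2.4, 3.8]
grip_width: 0.029
```

View pics/w11.png

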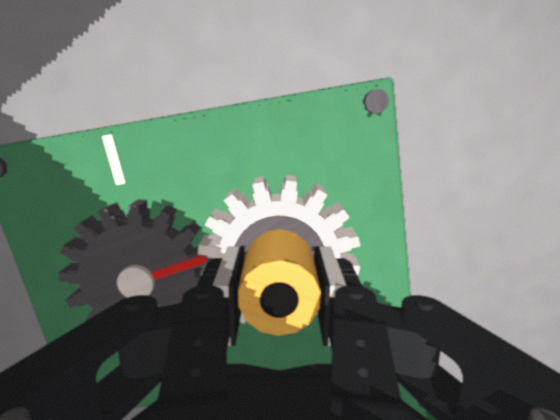

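View pics/s11.png

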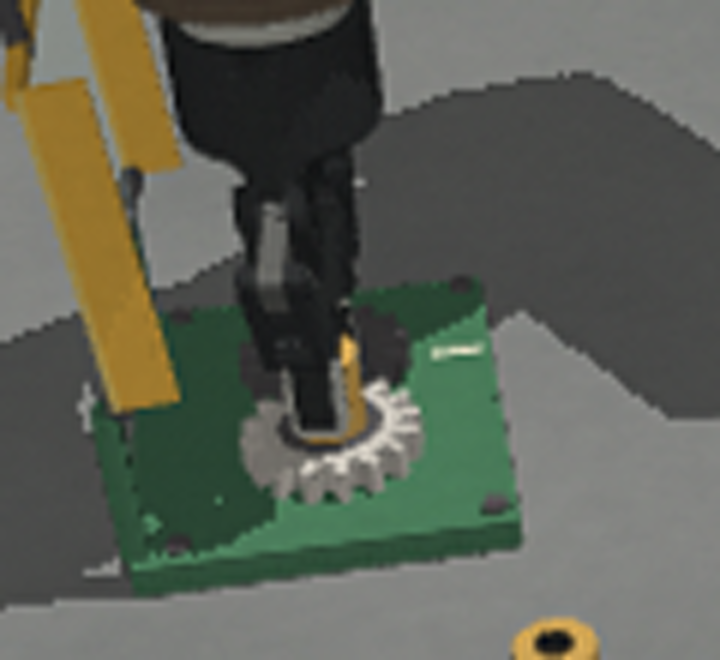

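The pointer now aims almost at the post, from (150,275) to (206,260), far from the mark at (114,160). Measuring the angle.

```bash
python3 - <<'E'
from phase import *
c=capture("wrist")
a,b=onz(c,154,275,.027),onz(c,206,260.5,.027);d=b-a
m=onz(c,121,184,.016)-onz(c,107,136,.016); 
ang=np.degrees(np.arctan2(d[1],d[0]));mk=np.degrees(np.arctan2(-m[1],-m[0]))
print(ang,mk,ang-mk)
E
python3 -m inch '[[[0,0,0,0,0,0,-0.2],[0,0,0,0,0,0,0],[0,0,0,0,0,0,0],[0,0,20,0,0,0,0],[0,0,45,0,0,0,0],[0,0,80,0,0,0,0],[0,0,120,0,0,0,0],[-10,10,150,0,0,0,0],[-20,25,175,0,0,0,0],[-30,40,190,0,0,0,0],[-40,50,190,0,0,0,0],[-40,50,190,0,0,0,0]]]'
python3 - <<'E'
from h import *
save("w12.png",capture("wrist")); save("s12.png",capture("scene"))
E
```

```text
37.46605639753501 120.6965605216925 -83.23050412415749
clock: 25.4
ee_pos: [0.5051, -0.2109, 0.2455]
orientation: [-180.0, 0.0, 21.1]
ft_force: [0.1, -0.1, 0.2]
grip_width: 0.0425
```

View pics/w12.png

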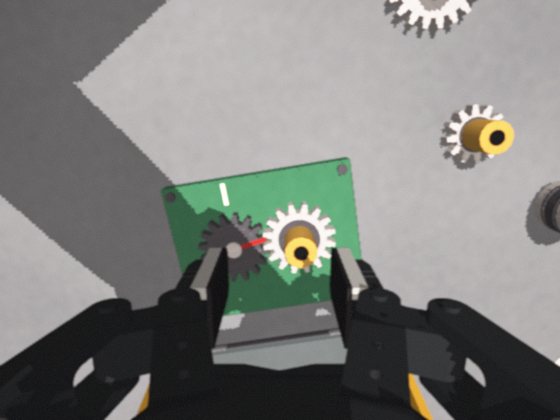

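View pics/s12.png

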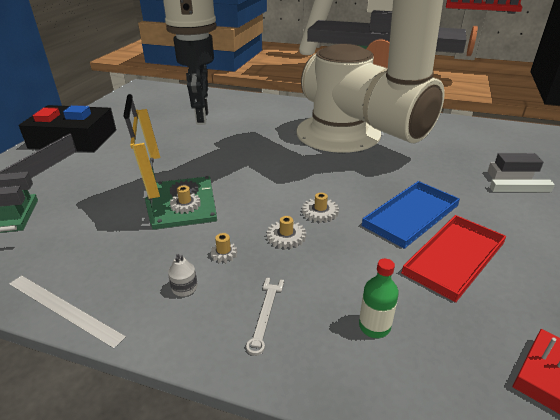

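Gear16 sits on its post (hub at (302,252) in w12), the pointer is about 83° from the mark, and the guard is still up. Next I'll go back to the bar with a vertical approach from above.

```bash
python3 -m inch '[[[0,0,30,0,0,-0.16,-0.1],[0,0,60,0,0,-0.32,-0.1],[0,0,90,0,0,-0.48,-0.1],[5,-15,95,0,0,-0.64,-0.1],[11,-33,95,0,0,-0.8,-0.1],[18,-51,95,0,0,-0.96,-0.1],[25,-70,95,0,0,-1.12,-0.1],[32,-90,95,0,0,-1.28,-0.1],[40,-110,95,0,0,-1.4,-0.1],[47,-130,95,0,0,-1.4,-0.1],[53,-144,95,0,0,-1.4,-0.1],[53,-144,95,0,0,-1.4,-0.1]]]' 40
python3 - <<'E'
from h import *
c=capture("wrist");save("w13.png",c); 
print(readout.observe()["ee_pos"],proj(c,[[.5585,-.3562,.264],[.5585+.0472,-.3562+.0281,.264],[.5585-.0472,-.3562-.0281,.264]]))
E
```

```text
clock: 27.0
ee_pos: [0.559, -0.3565, 0.3401]
orientation: [180.0, 0.1, -59.2]
ft_force: [0.5, -0.2, -0.2]
grip_width: 0.0385
[ 0.55881645 -0.35576318  0.34051513] [[280.20231876 224.81809576]
 [280.29373859 127.44202211]
 [280.12260968 309.720427  ]]
```

View pics/w13.png

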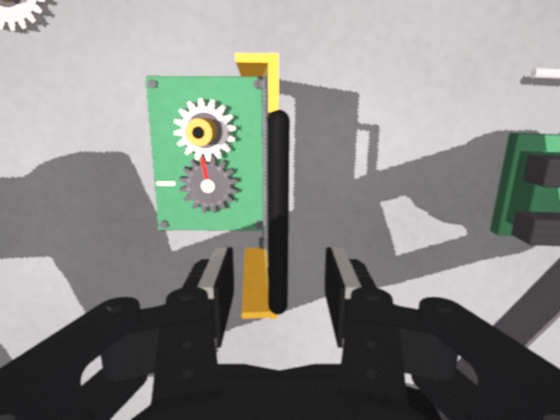

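The bar is at column 279, midway between the fingers, and the gear with the pointer toward it is visible at (200,131). Gripping and lowering along the reversed arc.

```bash
python3 -m inch '[[[0,0,-25,0,0,0,-0.1],[0,0,-50,0,0,0,-0.1],[0,0,-70,0,0,0,-0.1],[0,0,-76,0,0,0,-0.1],[0,0,-76,0,0,0,-0.1],[0,0,-76,0,0,0,-1],[0,0,-76,0,0,0,-1],[0,0,-76,0,0,0,-1],[0,0,-76,0,0,0,-1]]]' 40
python3 - <<'E'
import numpy as np
f=lambda a:(lambda d,z:np.array([d*.511,-d*.8596,z]))(178*(1-np.cos(a))+3*np.sin(a),178*np.sin(a)+3*np.cos(a)-3)
from h import *
e=readout.observe()["ee_pos"]*1000
s0=f(1.648)
for a in list(np.arange(1.6,.05,-.1))+[0]: print(round(a,2),(f(a)-s0).round(0),(f(a)-f(.8)).round(0))
print(e, np.array([459.1,-188.8,90.5])-e)
E
```

```text
clock: 28.18
ee_pos: [0.5589, -0.3557, 0.2663]
orientation: [-180.0, -0.1, -59.2]
ft_force: [-0.3, 0.6, 6.7]
grip_width: 0.0106
1.6 [-4.  7.  1.] [  66. -112.   48.]
1.5 [-13.  23.   1.] [ 57. -97.  48.]
1.4 [-22.  38.  -1.] [ 48. -81.  46.]
1.3 [-31.  53.  -5.] [ 39. -66.  43.]
1.2 [-40.  67. -10.] [ 31. -52.  37.]
1.1 [-48.  81. -17.] [ 22. -38.  30.]
1.0 [-56.  95. -26.] [ 14. -24.  22.]
0.9 [-64. 107. -36.] [  7. -12.  12.]
0.8 [-71. 119. -47.] [-0.  0. -0.]
0.7 [-77. 130. -60.] [ -6.  11. -13.]
0.6 [-83. 139. -74.] [-12.  20. -27.]
0.5 [-88. 147. -89.] [-17.  28. -42.]
0.4 [ -92.  154. -105.] [-21.  35. -58.]
0.3 [ -95.  160. -122.] [-24.  41. -74.]
0.2 [ -97.  164. -139.] [-27.  45. -91.]
0.1 [ -99.  166. -156.] [ -28.   47. -109.]
0 [-100.  167. -174.] [ -29.   48. -127.]
[ 558.92422366 -355.66200579  266.30140971] [ -99.82422366  166.86200579 -175.80140971]
```

```bash
python3 -m inch '[[[-4,7,1,0,0,0,-1],[-13,23,1,0,0,0,-1],[-22,38,-1,0,0,0,-1],[-31,53,-5,0,0,0,-1],[-40,67,-10,0,0,0,-1],[-48,81,-17,0,0,0,-1],[-56,95,-26,0,0,0,-1],[-64,107,-36,0,0,0,-1],[-71,119,-47,0,0,0,-1],[-71,119,-47,0,0,0,-1]]]'
python3 -m inch '[[[-6,11,-13,0,0,0,-1],[-12,20,-27,0,0,0,-1],[-17,28,-42,0,0,0,-1],[-21,35,-58,0,0,0,-1],[-24,41,-74,0,0,0,-1],[-27,45,-91,0,0,0,-1],[-28,47,-109,0,0,0,-1],[-29,48,-120,0,0,0,-1],[-29,48,-127,0,0,0,-1],[-29,48,-128,0,0,0,-1],[-29,48,-128,0,0,0,-1]]]'
```

```text
clock: 29.42
ee_pos: [0.4876, -0.2355, 0.2177]
orientation: [-180.0, 0.0, -59.1]
ft_force: [4.9, 2.0, -3.0]
grip_width: 0.0105
clock: 30.8
ee_pos: [0.4593, -0.1886, 0.0913]
orientation: [-179.9, -0.1, -59.2]
ft_force: [-1.6, 4.2, 22.1]
grip_width: 0.0104
```

The stop is reached: 22 N up at the shut height. I'll release, rise and check.

```bash
python3 -m inch '[[[0,0,1,0,0,0,-0.8],[0,0,1,0,0,0,-0.3],[0,0,1,0,0,0,-0.1],[0,0,1,0,0,0,-0.1],[0,0,1,0,0,0,-0.1],[0,0,30,0,0,0,-0.1],[0,0,70,0,0,0,-0.1],[0,0,110,0,0,0,-0.1],[-10,10,150,0,0,0,0],[-20,30,160,0,0,0,0],[-30,50,160,0,0,0,0.3],[-30,50,160,0,0,0,0.3]]]'
python3 - <<'E'
from h import *
c=capture("wrist");save("w14.png",c);S=capture("scene");T=capture("top");crop("s14.png",S,130,130,360,280,3.4);crop("t14.png",T,230,150,500,320,2.9)
print(readout.observe()["ee_pos"])
for n in ["gear12a","gear20a","gear16"]:
    for nm,cc in (("wrist",c),("top",T),("scene",S)): print(n,nm,[(round(x["p"],2),px(x["extent"])) for x in nets.spot_in(cc,n)[:4]])
E
```

```text
clock: 32.3
ee_pos: [0.4281, -0.1373, 0.2498]
orientation: [180.0, 0.0, -59.1]
ft_force: [0.1, -0.1, 0.0]
grip_width: 0.0555
[ 0.42871985 -0.13864574  0.24964419]
gear12a wrist []
gear12a top [(0.51, [115.8, 243.8, 214.5, 370.0])]
gear12a scene []
gear20a wrist [(0.86, [193.7, 0.0, 260.1, 13.7])]
gear20a top [(0.73, [262.5, 206.8, 298.6, 241.4]), (0.63, [361.9, 186.6, 482.2, 287.1])]
gear20a scene [(0.58, [265.7, 217.0, 306.9, 251.2])]
gear16 wrist []
gear16 top []
gear16 scene [(0.48, [171.4, 201.5, 201.9, 215.3]), (0.21, [144.2, 153.1, 231.4, 227.0])]
```

View pics/s14.png

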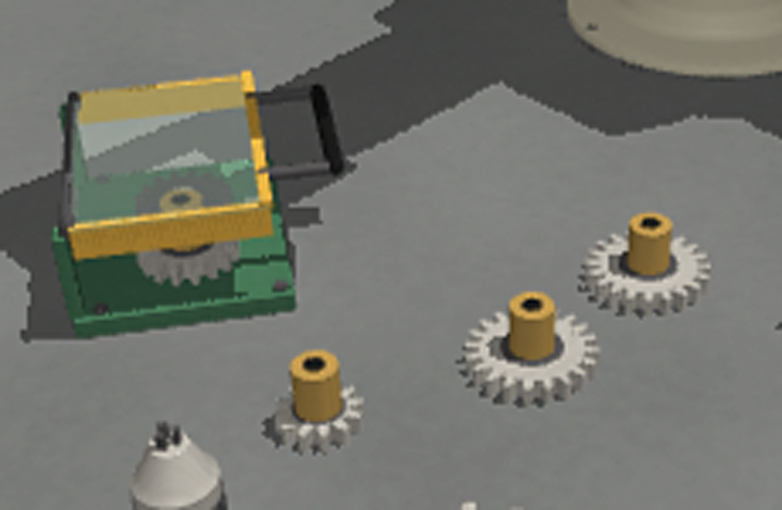

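View pics/t14.png

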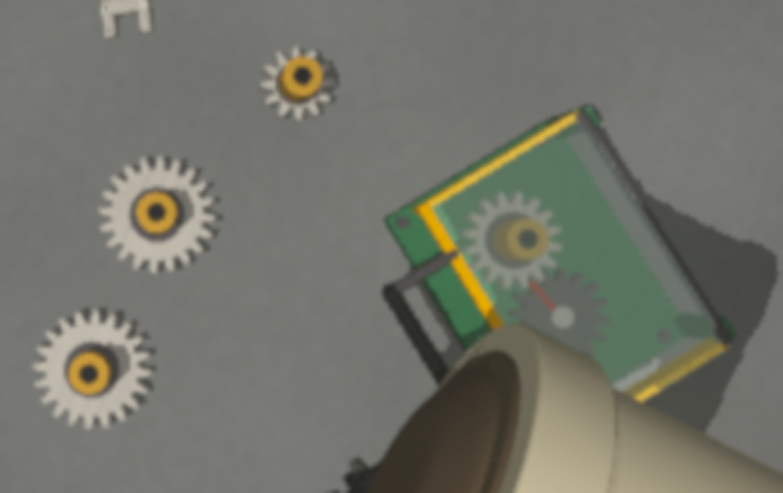

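View pics/w14.png

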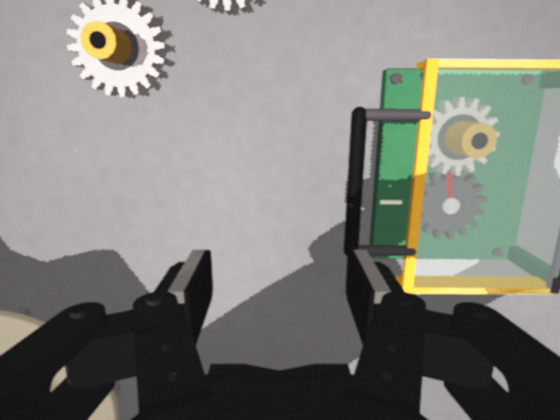

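The guard is shut with the meshed gear under it, and the pointer still aims at the gear. The other three gears are unmoved. First the near 20-tooth gear.

```bash
python3 -m inch '[[[6,45,0,0,0,0,0.4],[12,95,0,0,0,0,0.4],[18,145,-30,0,0,0,0.4],[23,191,-60,0,0,0,0.4],[23,191,-100,0,0,0,0.4],[23,191,-110,0,0,0,0.4],[23,191,-110,0,0,0,0.4]]]' 40
cat > meas.py <<'E'
from phase import *
def meas(z,N,r,guess,name=None,view=False):
    c=capture("wrist")
    if name: save(name,c)
    q=phase(c,guess,z,N,r)
    e=readout.observe()["ee_pos"]
    print("corr %.2f"%q[0],"ctr",np.round(q[1],4),"phase",round(q[2],1),"ee",e.round(4),"shift mm",np.round((np.array(q[1])-e[:2])*1000,1))
    # hub top by colour + triangulated check
    hsv=cv2.cvtColor(c["color"],cv2.COLOR_BGR2HSV)
    m=((hsv[...,0]>10)&(hsv[...,0]<28)&(hsv[...,1]>140)&(hsv[...,2]>60)).astype(np.uint8)
    k,l,st,ce=cv2.connectedComponentsWithStats(m)
    print([(st[i].tolist()) for i in range(1,k) if st[i,4]>300])
    return c
E
python3 - <<'E'
from meas import *
meas(.014,20,.040,(.452,.053),"w15.png")
E
```

```text
clock: 33.78
ee_pos: [0.4519, 0.0519, 0.1407]
orientation: [180.0, 0.0, -59.2]
ft_force: [0.5, 0.7, 0.2]
grip_width: 0.0601
corr 0.57 ctr [0.452 0.053] phase 14.3 ee [0.4523 0.0518 0.1414] shift mm [-0.3  1.2]
[[415, 64, 71, 53, 2541], [257, 182, 47, 54, 1654]]
```

View pics/w15.png

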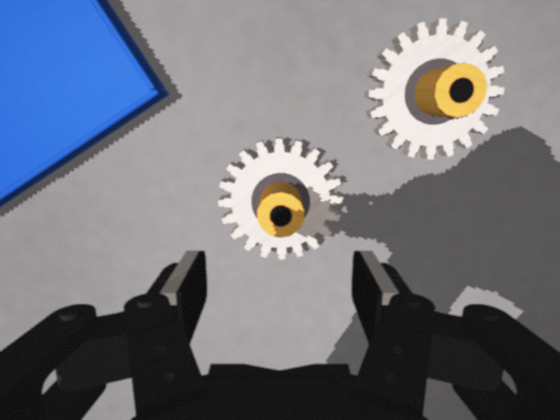

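The gear is centred at (281,215), with a 1 mm offset. Grasping it and lifting.

```bash
python3 -m inch '[[[0,1,-30,0,0,0,0.4],[0,1,-60,0,0,0,0.4],[0,1,-90,0,0,0,0.4],[0,1,-100,0,0,0,0.4],[0,1,-100,0,0,0,0.4],[0,1,-100,0,0,0,-0.5],[0,1,-100,0,0,0,-0.5],[0,1,-100,0,0,0,-0.5],[0,1,-100,0,0,0,-0.5],[0,1,-80,0,0,0,-0.5],[0,1,-40,0,0,0,-0.5],[0,1,0,0,0,0,-0.5]]]' 60
python3 -m inch '[[[0,20,30,0,0,0.1,-0.5],[0,50,60,0,0,0.2,-0.5],[0,80,90,0,0,0.3,-0.5],[0,110,90,0,0,0.4,-0.5],[0,120,90,0,0,0.5,-0.5],[0,120,90,0,0,0.5,-0.5],[0,120,90,0,0,0.5,-0.5]]]'
python3 - <<'E'
from h import *
c=capture("wrist");save("w16.png",c);c=capture("top");crop("t16.png",c,60,170,230,380,2.8);print(readout.observe()["ee_pos"])
E
```

```text
clock: 35.33
ee_pos: [0.4514, 0.0534, 0.1417]
orientation: [180.0, 0.0, -59.2]
ft_force: [0.6, 0.7, -4.8]
grip_width: 0.0282
clock: 36.2
ee_pos: [0.4516, 0.1729, 0.2303]
orientation: [180.0, 0.0, -30.7]
ft_force: [-0.0, -0.3, -5.4]
grip_width: 0.0285
[0.45172263 0.17279876 0.23030369]
```

View pics/w16.png

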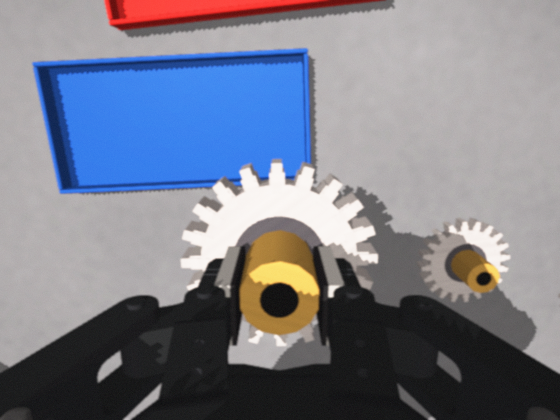

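View pics/t16.png

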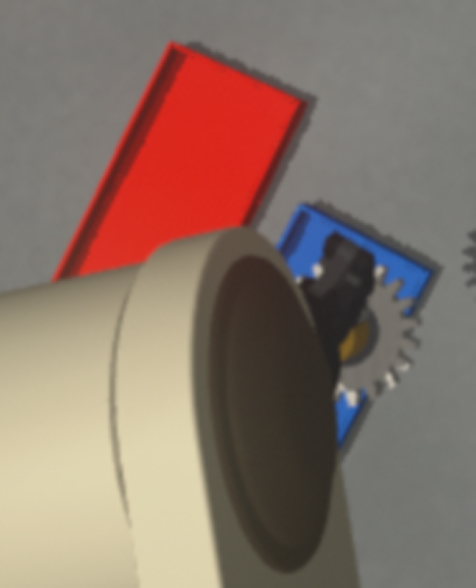

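The wrist view shows the blue tray's rim with corners at about (35,63), (311,50), (62,192) and (313,183), and the red tray beyond. I'll crop both trays from the first top picture for corners.

```bash
python3 - <<'E'
from h import *
im=cv2.imread("pics/top0.png"); cv2.imwrite("pics/t0c.png",cv2.resize(im[180:370,65:225],None,fx=3.1,fy=3.1,interpolation=cv2.INTER_CUBIC))
E
```

```text
(no output)
```

View pics/t0c.png

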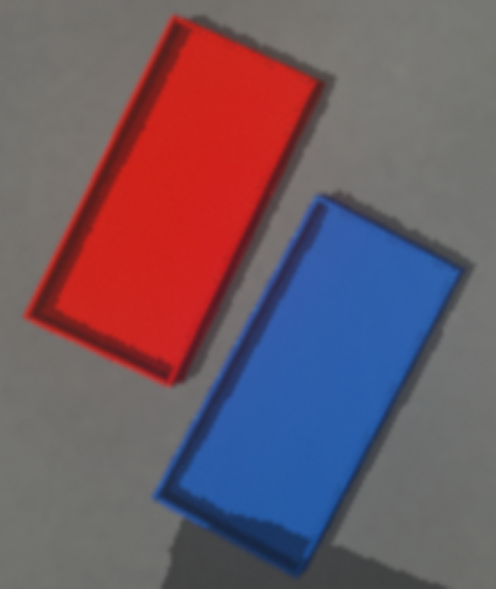

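```bash
python3 - <<'E'
from h import *
np.set_printoptions(suppress=True,precision=4)
T=capture("top");W=capture("wrist")
x=lambda a,b:(65+a/3.1,180+b/3.1)
R=[(173,15),(327,77),(175,384),(25,316)];B=[(318,195),(468,265),(302,576),(155,496)]
off=np.array([.0035,.004,0])
for n,Q in (("red",R),("blue",B)):
    P=np.array([onz(T,*x(*q),.022) for q in Q])+off
    l=P[2]-P[1]; l2=P[3]-P[0];w=P[1]-P[0]
    print(n,"ctr",P.mean(0)," long",np.linalg.norm(l),np.linalg.norm(l2),np.degrees(np.arctan2(*(l+l2)[1::-1])),"wid",np.linalg.norm(w)); print(P)
for uv in ((35,63),(308,50),(62,192)): print("W",uv,onz(W,*uv,.022))
for uv in ((107,20),): print("W red",onz(W,*uv,.022))
E
```

```text
red ctr [0.5287 0.358  0.022 ]  long 0.23663071837239452 0.23314099285576803 154.74505048208997 wid 0.12020160953583534
[[0.6577 0.3635 0.022 ]
 [0.6121 0.2523 0.022 ]
 [0.3988 0.3547 0.022 ]
 [0.4462 0.4616 0.022 ]]
blue ctr [0.4    0.2596 0.022 ]  long 0.2382054589670526 0.23289788636413974 151.93711529881307 wid 0.11713949363518544
[[0.5288 0.2572 0.022 ]
 [0.4792 0.1511 0.022 ]
 [0.2692 0.2636 0.022 ]
 [0.323  0.3664 0.022 ]]
W (35, 63) [0.3241 0.3662 0.022 ]
W (308, 50) [0.5292 0.2565 0.022 ]
W (62, 192) [0.2712 0.2663 0.022 ]
W red [0.3974 0.3615 0.022 ]
```

The tray sizes come out at 235×118 mm (nominal 236×116). The wrist and corrected top views agree within 1–3 mm. The red tray slots are (0.480,0.381) and (0.578,0.335).

```bash
python3 -m inch '[[[4,40,0,0,0,0,-0.5],[9,85,0,0,0,0,-0.5],[15,130,0,0,0,0,-0.5],[22,170,0,0,0,0,-0.5],[28,208,-30,0,0,0,-0.5],[28,208,-70,0,0,0,-0.5],[28,208,-110,0,0,0,-0.5],[28,208,-110,0,0,0,-0.5],[28,208,-110,0,0,0,-0.5]]]'
python3 - <<'E'
from h import *
c=capture("wrist");save("w17.png",c);print(readout.observe()["ee_pos"])
E
```

```text
clock: 37.52
ee_pos: [0.4805, 0.3815, 0.1221]
orientation: [-179.9, -0.0, -30.6]
ft_force: [-0.1, 0.1, -4.1]
grip_width: 0.0279
[0.48066497 0.38164285 0.12253854]
```

View pics/w17.png

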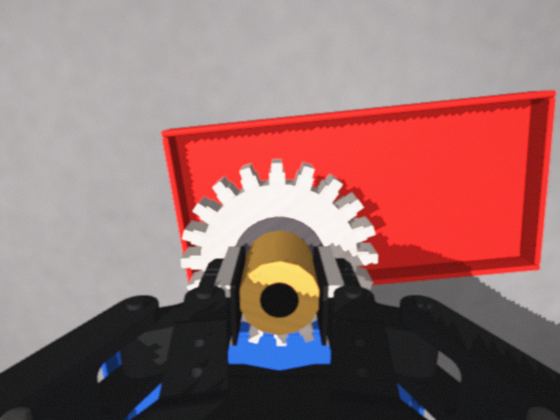

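```bash
python3 - <<'E'
from h import *
W=capture("wrist");P=[onz(W,*uv,.022) for uv in ((164,131),(554,92),(540,269))]
print(np.round(P,4)); mid=(P[0]+P[2])/2; print("ctr",mid.round(4)); a=P[1]-P[0]; a/=np.linalg.norm(a)
e=readout.observe()["ee_pos"]; d=e-mid; n=np.array([-a[1],a[0],0]); print("axis deg",np.degrees(np.arctan2(a[1],a[0])),"along",d@a,"across",d@n)
E
```

```text
[[0.4469 0.4619 0.022 ]
 [0.6573 0.3637 0.022 ]
 [0.6106 0.2597 0.022 ]]
ctr [0.5287 0.3608 0.022 ]
axis deg -25.01594948855989 along -0.052452776265260605 across -0.0014158417399819428
```

Along -52 mm, across -1.4 mm: well inside the tray. Lowering and releasing.

```bash
python3 -m inch '[[[-1,2,-30,0,0,0,-0.5],[-1,2,-55,0,0,0,-0.5],[-1,2,-68,0,0,0,-0.5],[-1,2,-73,0,0,0,-0.5],[-1,2,-76,0,0,0,-0.5],[-1,2,-76,0,0,0,-0.5]]]'
python3 -m inch '[[[0,0,0,0,0,0,-0.2],[0,0,0,0,0,0,0.1],[0,0,0,0,0,0,0.2],[0,0,0,0,0,0,0.2],[0,0,20,0,0,0,0.2],[0,0,60,0,0,0,0.2],[0,0,110,0,0,0,0.2],[0,0,150,0,0,0,0.2],[0,-10,180,0,0,0,0.2],[0,-10,180,0,0,0,0.2]]]'
python3 - <<'E'
from h import *
c=capture("wrist");save("w18.png",c);c=capture("top");save("t18.png",c);print(readout.observe()["ee_pos"])
E
```

```text
clock: 38.38
ee_pos: [0.4792, 0.3836, 0.0458]
orientation: [-179.9, -0.0, -30.5]
ft_force: [-3.4, -2.5, 3.9]
grip_width: 0.0285
clock: 39.62
ee_pos: [0.4794, 0.3734, 0.2284]
orientation: [-179.7, -0.1, -30.6]
ft_force: [-1.0, 1.0, -0.0]
grip_width: 0.0509
[0.47867213 0.37330998 0.22496028]
```

View pics/w18.png

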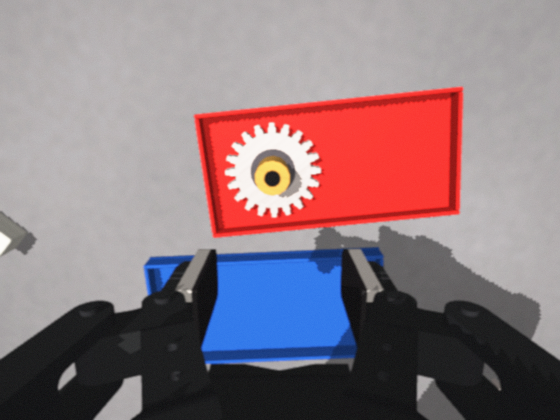

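View pics/t18.png

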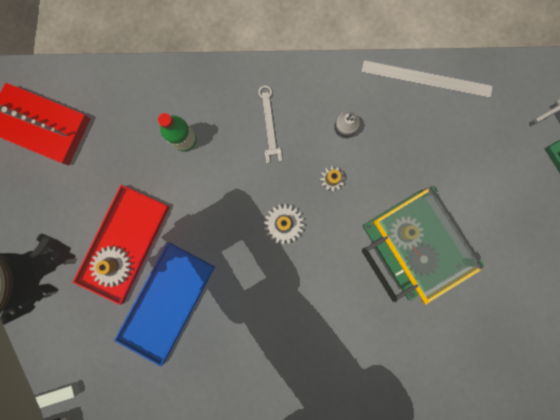

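The gear lies flat in the red tray, hub at (272,177) in w18. The other two are unmoved. Next 20-tooth gear.

```bash
python3 -m inch '[[[11,-45,0,0,0,0,0.4],[22,-92,0,0,0,0,0.4],[33,-140,0,0,0,0,0.4],[45,-187,0,0,0,0,0.4],[56,-235,0,0,0,0,0.4],[67,-282,-10,0,0,0,0.4],[78,-330,-30,0,0,0,0.4],[89,-371,-60,0,0,0,0.4],[89,-371,-85,0,0,0,0.4],[89,-371,-85,0,0,0,0.4],[89,-371,-85,0,0,0,0.4]]]' 40
python3 - <<'E'
from meas import *
meas(.014,20,.040,(.568,.002),"w19.png")
E
```

```text
clock: 41.1
ee_pos: [0.5679, 0.0028, 0.1401]
orientation: [-180.0, -0.0, -30.5]
ft_force: [0.7, 0.5, 0.8]
grip_width: 0.0599
corr 0.57 ctr [0.568 0.003] phase 14.1 ee [0.5681 0.0029 0.1404] shift mm [-0.1  0.1]
[[257, 184, 48, 55, 1694], [452, 242, 67, 59, 2322]]
```

View pics/w19.png

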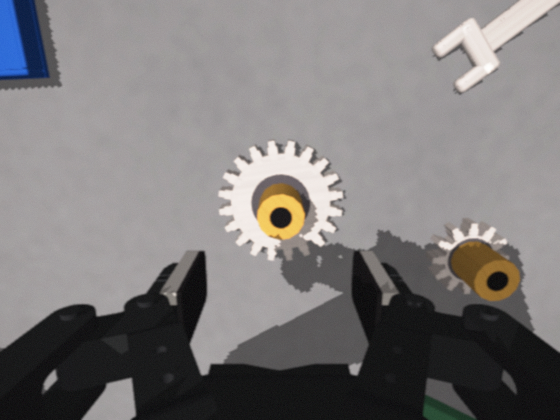

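```bash
python3 -m inch '[[[0,0,-30,0,0,0,0.4],[0,0,-60,0,0,0,0.4],[0,0,-90,0,0,0,0.4],[0,0,-100,0,0,0,0.4],[0,0,-100,0,0,0,0.4],[0,0,-100,0,0,0,-0.5],[0,0,-100,0,0,0,-0.5],[0,0,-100,0,0,0,-0.5],[0,0,-100,0,0,0,-0.5],[0,0,-80,0,0,0,-0.5],[0,0,-40,0,0,0,-0.5],[0,0,10,0,0,0,-0.5]]]' 60
python3 -m inch '[[[1,35,25,0,0,0,-0.5],[3,80,40,0,0,0,-0.5],[4,125,50,0,0,0,-0.5],[5,170,50,0,0,0,-0.5],[6,215,50,0,0,0,-0.5],[8,260,50,0,0,0,-0.5],[10,305,40,0,0,0,-0.5],[10,334,20,0,0,0,-0.5],[10,334,-10,0,0,0,-0.5],[10,334,-30,0,0,0,-0.5],[10,334,-30,0,0,0,-0.5],[10,334,-30,0,0,0,-0.5]]]'
python3 - <<'E'
from h import *
c=capture("wrist");save("w20.png",c);print(readout.observe()["ee_pos"])
E
```

```text
clock: 42.65
ee_pos: [0.5671, 0.0024, 0.15]
orientation: [180.0, 0.1, -30.5]
ft_force: [0.7, -0.3, -5.7]
grip_width: 0.0283
clock: 44.15
ee_pos: [0.5783, 0.3362, 0.1206]
orientation: [-179.9, -0.0, -30.6]
ft_force: [0.9, 0.1, -4.3]
grip_width: 0.0282
[0.57838373 0.33623859 0.12078576]
```

View pics/w20.png

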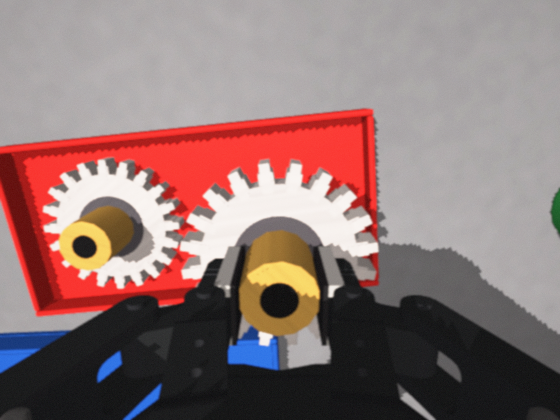

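```bash
python3 -m inch '[[[0,0,-30,0,0,0,-0.5],[0,0,-55,0,0,0,-0.5],[0,0,-67,0,0,0,-0.5],[0,0,-72,0,0,0,-0.5],[0,0,-75,0,0,0,-0.5],[0,0,-75,0,0,0,-0.5]]]'
python3 -m inch '[[[0,0,0,0,0,0,-0.2],[0,0,0,0,0,0,0.1],[0,0,0,0,0,0,0.2],[0,0,0,0,0,0,0.2],[0,0,20,0,0,0,0.2],[0,0,60,0,0,0,0.2],[0,0,110,0,0,0,0.2],[0,0,150,0,0,0,0.2],[0,-10,180,0,0,0,0.2],[0,-10,180,0,0,0,0.2]]]'
python3 - <<'E'
from h import *
c=capture("wrist");save("w21.png",c);c=capture("top");save("t21.png",c);print(readout.observe()["ee_pos"])
E
```

```text
clock: 44.95
ee_pos: [0.5781, 0.3365, 0.045]
orientation: [-179.9, -0.0, -30.5]
ft_force: [1.1, 0.7, -5.2]
grip_width: 0.0285
clock: 46.2
ee_pos: [0.5784, 0.3262, 0.2286]
orientation: [-179.8, -0.2, -30.6]
ft_force: [0.4, -0.8, 0.3]
grip_width: 0.0508
[0.57767285 0.32634285 0.22500828]
```

View pics/w21.png

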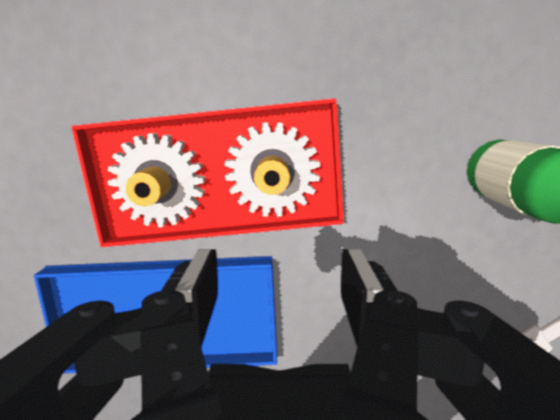

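View pics/t21.png

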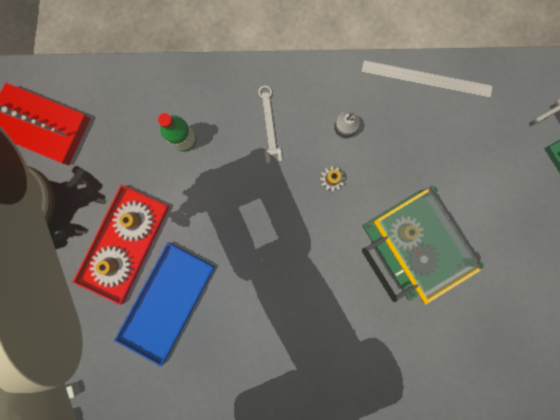

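Both 20-tooth gears lie flat in the red tray. The 12-tooth gear is still at (333,178) in the top view. Going for it.

```bash
python3 -m inch '[[[9,-45,0,0,0,0,0.4],[19,-92,0,0,0,0,0.4],[29,-140,0,0,0,0,0.4],[38,-187,0,0,0,0,0.4],[48,-235,0,0,0,0,0.4],[58,-282,0,0,0,0,0.4],[68,-330,0,0,0,0,0.4],[77,-375,-10,0,0,0,0.4],[84,-410,-30,0,0,0,0.4],[89,-433,-55,0,0,0,0.4],[89,-433,-85,0,0,0,0.4],[89,-433,-85,0,0,0,0.4]]]' 40
python3 - <<'E'
from meas import *
meas(.014,12,.0245,(.667,-.106),"w22.png")
E
```

```text
clock: 47.8
ee_pos: [0.6654, -0.1063, 0.1362]
orientation: [179.9, 0.3, -30.6]
ft_force: [-0.0, 0.2, -0.5]
grip_width: 0.0599
corr 0.12 ctr [ 0.675 -0.105] phase 15.4 ee [ 0.6662 -0.1063  0.1384] shift mm [8.8 1.3]
[[209, 185, 50, 55, 1773]]
```

View pics/w22.png

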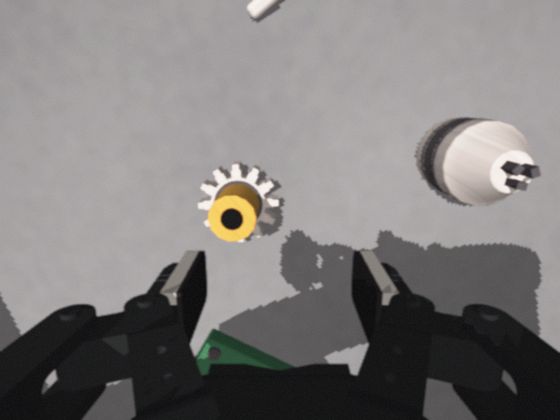

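The 12-tooth gear now shows at (238,205), about 4 cm left of where it was: it has been knocked. Measuring again.

```bash
python3 - <<'E'
from meas import *
c=capture("wrist"); print(onz(c,232,219,.048)); g=onz(c,238,202,.014)[:2]; print(g)
meas(.014,12,.0245,tuple(onz(c,232,219,.048)[:2]))
T=capture("top"); crop("t22.png",T,230,100,430,260,3.5)
S=capture("scene"); crop("s22.png",S,150,170,350,310,3.5)
E
```

```text
[ 0.64017156 -0.0918775   0.048     ]
[ 0.64104423 -0.09039814]
corr 0.46 ctr [ 0.6392 -0.0909] phase 2.0 ee [ 0.6671 -0.1063  0.1405] shift mm [-27.9  15.4]
[[207, 185, 50, 55, 1723]]
```

View pics/t22.png

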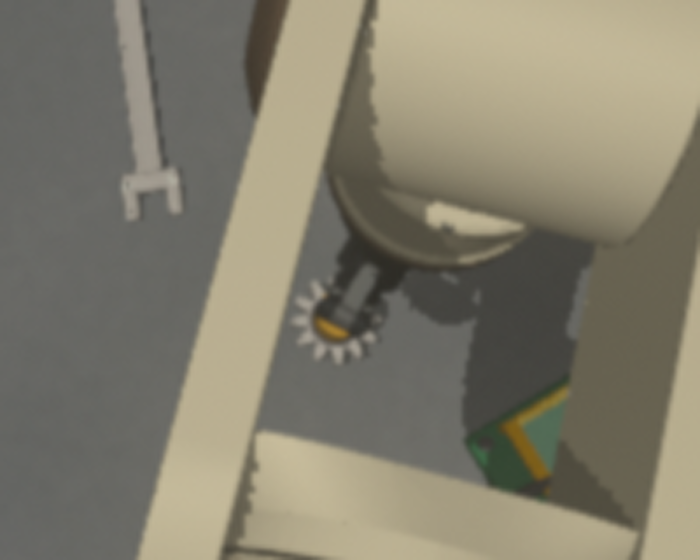

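View pics/s22.png

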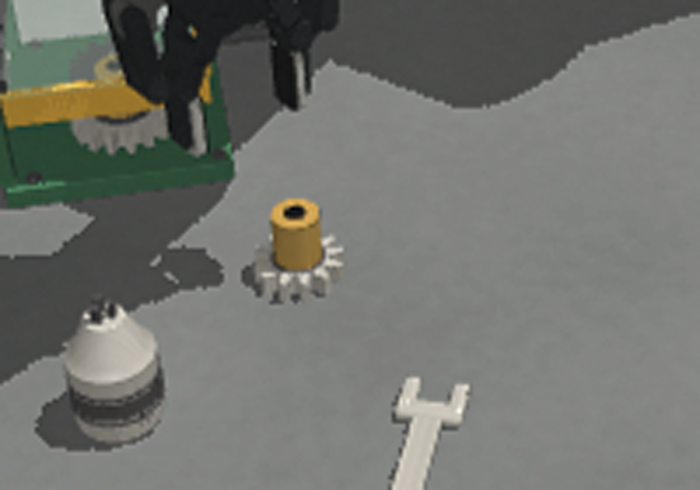

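```bash
python3 -m inch '[[[-14,7,0,0,0,0,0.4],[-27,15,0,0,0,0,0.4],[-27,15,0,0,0,0,0.4],[-27,15,0,0,0,0,0.4]]]'
python3 - <<'E'
from meas import *
meas(.014,12,.0245,(.6397,-.0912),"w23.png")
E
```

```text
clock: 48.55
ee_pos: [0.6403, -0.0918, 0.1399]
orientation: [-180.0, -0.1, -30.5]
ft_force: [0.6, 0.9, 0.1]
grip_width: 0.0597
corr 0.48 ctr [ 0.6397 -0.0912] phase 2.7 ee [ 0.6403 -0.0919  0.1397] shift mm [-0.6  0.7]
[[256, 184, 46, 54, 1682]]
```

View pics/w23.png

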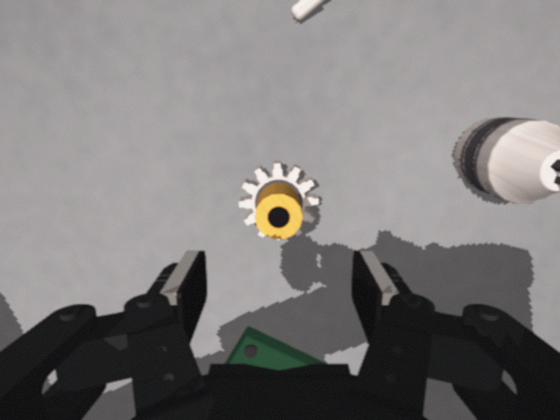

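```bash
python3 -m inch '[[[0,0,-30,0,0,0,0.4],[0,0,-60,0,0,0,0.4],[0,0,-90,0,0,0,0.4],[0,0,-100,0,0,0,0.4],[0,0,-100,0,0,0,0.4],[0,0,-100,0,0,0,-0.5],[0,0,-100,0,0,0,-0.5],[0,0,-100,0,0,0,-0.5],[0,0,-100,0,0,0,-0.5],[0,0,-80,0,0,0,-0.5],[0,0,-40,0,0,0,-0.5],[0,0,10,0,0,0,-0.5]]]' 60
python3 -m inch '[[[-20,32,20,0,0,0,-0.5],[-46,74,40,0,0,0,-0.5],[-72,116,40,0,0,0,-0.5],[-98,158,40,0,0,0,-0.5],[-124,200,40,0,0,0,-0.5],[-150,242,40,0,0,0,-0.5],[-176,284,30,0,0,0,-0.5],[-198,318,15,0,0,0,-0.5],[-210,336,-10,0,0,0,-0.5],[-210,336,-30,0,0,0,-0.5],[-210,336,-30,0,0,0,-0.5],[-210,336,-30,0,0,0,-0.5]]]'
python3 - <<'E'
from h import *
W=capture("wrist");save("w24.png",W);print(readout.observe()["ee_pos"])
E
```

```text
clock: 50.1
ee_pos: [0.6394, -0.0915, 0.1514]
orientation: [180.0, 0.0, -30.5]
ft_force: [0.3, -0.1, -1.6]
grip_width: 0.0281
clock: 51.6
ee_pos: [0.4303, 0.2444, 0.1208]
orientation: [-179.9, -0.1, -30.6]
ft_force: [1.2, -0.8, -1.6]
grip_width: 0.0283
[0.43041243 0.24433233 0.12077593]
```

View pics/w24.png

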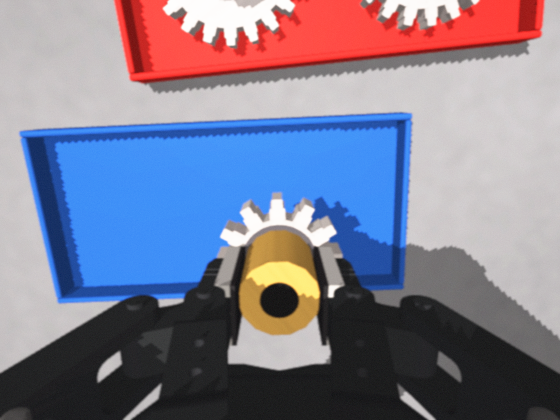

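```bash
python3 - <<'E'
from h import *
W=capture("wrist");P=[onz(W,*uv,.022) for uv in ((23,134),(410,115),(404,290),(60,301))]
e=readout.observe()["ee_pos"];mid=np.mean(P,0); a=P[1]-P[0];a/=np.linalg.norm(a);n=np.array([-a[1],a[0],0]);d=e-mid
print(mid,np.degrees(np.arctan2(a[1],a[0])),np.linalg.norm(P[1]-P[0]),np.linalg.norm(P[2]-P[1]),"along",d@a,"across",d@n)
E
python3 -m inch '[[[0,2,-30,0,0,0,-0.5],[0,2,-55,0,0,0,-0.5],[0,2,-67,0,0,0,-0.5],[0,2,-72,0,0,0,-0.5],[0,2,-75,0,0,0,-0.5],[0,2,-75,0,0,0,-0.5]]]'
python3 -m inch '[[[0,0,0,0,0,0,-0.2],[0,0,0,0,0,0,0.1],[0,0,0,0,0,0,0.2],[0,0,0,0,0,0,0.2],[0,0,20,0,0,0,0.2],[0,0,60,0,0,0,0.2],[0,0,110,0,0,0,0.2],[0,0,150,0,0,0,0.2],[-20,-20,180,0,0,0,0.2],[-40,-40,180,0,0,0,0.2],[-60,-60,180,0,0,0,0.2],[-60,-60,180,0,0,0,0.2]]]'
python3 - <<'E'
from h import *
save("w25.png",capture("wrist"));save("t25.png",capture("top"));S=capture("scene");save("s25.png",S);crop("s25c.png",S,130,140,250,240,6);print(readout.observe()["ee_pos"])
E
```

```text
[0.39931304 0.26166835 0.022     ] -27.83923493183202 0.23120114798909508 0.11485079026015703 along 0.03555719734991753 across -0.0008251114675144198
clock: 52.45
ee_pos: [0.4301, 0.2465, 0.0449]
orientation: [-179.9, -0.0, -30.5]
ft_force: [-0.2, 0.4, -1.7]
grip_width: 0.0283
clock: 53.95
ee_pos: [0.369, 0.1857, 0.2247]
orientation: [-180.0, -0.0, -30.6]
ft_force: [0.3, -0.4, 0.4]
grip_width: 0.0515
[0.3701632  0.18665185 0.22438432]
```

View pics/w25.png

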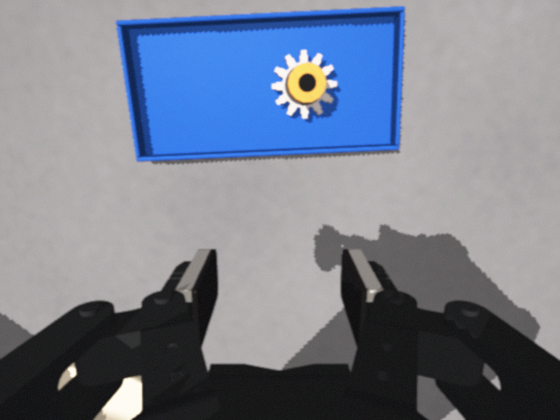

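View pics/t25.png

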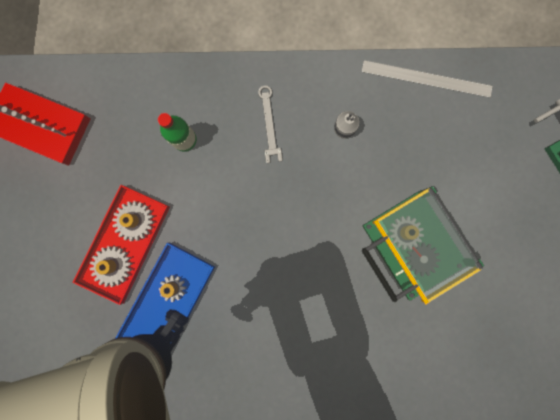

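View pics/s25.png

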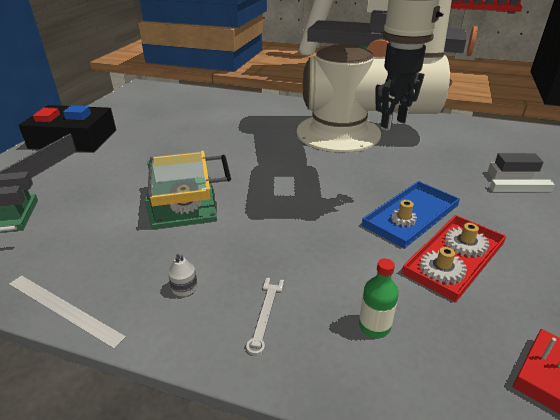

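View pics/s25c.png

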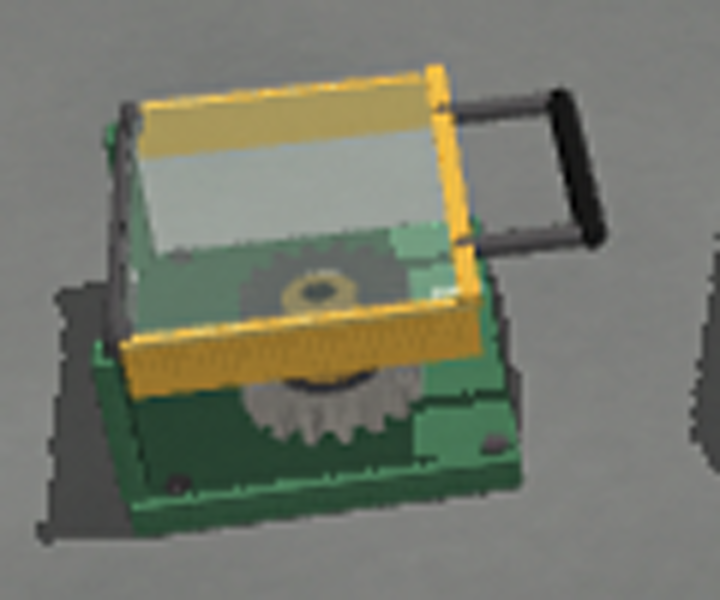

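All three gears lie in their trays and the bystanders are in place. Last check: compare the guard's bar with the opening picture to confirm it is fully shut.

```bash
python3 - <<'E'
import cv2,numpy as np
for n,a,b,(x0,y0,x1,y1) in (("scene","scene0","s25",(205,145,240,190)),("top","top0","t25",(355,238,412,305))):
    A=cv2.imread(f"pics/{a}.png",0)[y0:y1,x0:x1].astype(np.float32);B=cv2.imread(f"pics/{b}.png",0)[y0:y1,x0:x1].astype(np.float32)
    print(n,cv2.phaseCorrelate(A,B,cv2.createHanningWindow(A.shape[::-1],cv2.CV_32F)),[np.argwhere(Q<55).mean(0).round(2).tolist() for Q in (A,B)])
E
```

```text
scene ((0.0023404515948151072, 2.0180835203267087), 0.9351147127740177) [[22.4, 18.74], [23.01, 19.24]]
top ((-0.2909992851500718, 0.25566069828146), 1.0868030309677124) [[36.74, 24.93], [36.77, 24.42]]
```

```bash
python3 - <<'E'
import cv2,numpy as np
def pc(a,b,r):
    x0,y0,x1,y1=r
    A=cv2.imread(f"pics/{a}.png",0)[y0:y1,x0:x1].astype(np.float32);B=cv2.imread(f"pics/{b}.png",0)[y0:y1,x0:x1].astype(np.float32)
    return np.round(cv2.phaseCorrelate(A,B,cv2.createHanningWindow(A.shape[::-1],cv2.CV_32F))[0],2)
for r in ((150,240,210,305),(0,265,130,350),(240,270,290,360),(350,250,410,345),(205,145,240,190),(140,205,222,232),(480,140,560,200)): print("scene",r,pc("scene0","s25",r),pc("scene0","s1",r),pc("scene0","s4",r))
for r in ((360,55,500,100),(160,105,200,155),(355,238,412,305)): print("top",r,pc("top0","t25",r))
E
```

```text
scene (150, 240, 210, 305) [-0.01  0.02] [0.   0.01] [0.02 0.  ]
scene (0, 265, 130, 350) [ 0.48 -0.  ] [0.51 0.02] [0.49 0.02]
scene (240, 270, 290, 360) [ 0.01 -0.01] [-0.01 -0.01] [-0.01  0.  ]
scene (350, 250, 410, 345) [0.02 0.01] [0.02 0.  ] [0.02 0.02]
scene (205, 145, 240, 190) [0.   2.02] [-0.26  0.69] [ 0.47 -4.  ]
scene (140, 205, 222, 232) [0.33 0.63] [-0.01  0.52] [-0.15  0.97]
scene (480, 140, 560, 200) [0.03 0.05] [0.02 0.01] [0.01 0.02]
top (360, 55, 500, 100) [-0.06  0.52]
top (160, 105, 200, 155) [-0.04  0.11]
top (355, 238, 412, 305) [-0.29  0.26]
```

```bash
python3 - <<'E'
import cv2,numpy as np
a=cv2.imread("pics/scene0.png")[142:232,140:240];b=cv2.imread("pics/s25.png")[142:232,140:240]
cv2.imwrite("pics/cmp.png",np.hstack([cv2.resize(q,None,fx=4,fy=4,interpolation=cv2.INTER_NEAREST) for q in (a,b)]))
E
```

```text
(no output)
```

View pics/cmp.png

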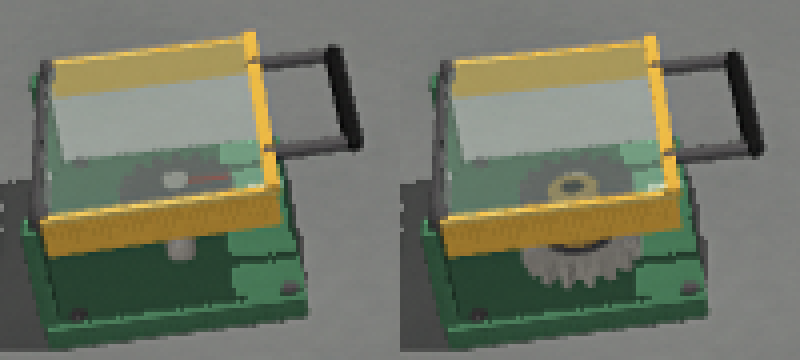

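The guard now sits about 2 px lower at the bar than at the start, and it ended against its stop with 22 N. It is fully shut, so I'll hand in.

```bash
python3 - <<'E'
from bench import robot
print(robot.close_job())
E
```

```text
the job is handed in; nothing more can be done
None
```

The job is done and handed in at about 54 s of the 210 s. I raised the guard to about 1.65 rad and set the 16-tooth gear on its post, in mesh on the first try with about 5 N of side force. I turned it by the hub, then lowered the guard onto its stop.

**Gears away:** both 20-tooth gears are in the red tray and the only 12-tooth gear present is in the blue tray, all flat with hubs up. The 12-tooth was knocked about 3 cm aside as I approached, so I measured it again before grasping it.

**Last checks:**
- **Master pointer:** it measured about 83° from the white mark after the turn. After the guard was shut, pictures still showed it pointing at the gear.
- **Guard:** it met its stop with 22 N, and the final picture shows the bar about 2 px lower than at the start, so it seems to have started slightly ajar.
- **Bystanders:** the bottle, chuck and wrench show no shift between the first and last scene pictures.

**Disagreement:** the top camera read 4–5 mm off the wrist camera. I used the wrist camera, and the grasps and the post fit agreed with it.

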